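# Gang-mark wooden strips in a marking jig

## Robot

A 7-joint arm with a two-finger parallel gripper is mounted at the origin on the work surface; the furniture and walls round the work are solid. World frame = base frame: x ahead of the robot, y to its left, z up, the work surface at z = 0. Lengths are in m, angles in rad, forces in N, time in s.
With the tool pointing down it reaches from about 0.35 to 0.9 m from the base axis. Payload 8.1 kg.
Tool frame: the origin (TCP) lies at the very end of the fingers, on their centre line; the grasp point (between the pads) lies bot.hold_point_z behind it (bot.hold_point_z is the distance from the TCP to the grasp point, in m); z points along the fingers, y is the line along which they close (so a half turn about z gives the same grasp; the last joint's range is limited). The gripper opens to 85 mm and grips with 20 to 120 N. Pads are 22 mm wide; open, the fingers measure 114 mm over their backs; the gripper's body (76 mm by 85 mm) begins 54 mm behind the grasp point. The pads swing forward as they close: fully open they stand 13 mm farther back than shut.
Start: joints at [-1.285, 0.434, 0.025, 1.573, -0.012, 1.134, -0.075], TCP at [0.237, 0.578, 0.231] pointing down, gripper open.
Joint ranges: [-2.62, 2.62], [-0.44, 2.09], [-1.27, 1.32], [0.08, 2.57], [-1.32, 4.46], [0.12, 2], [-2.74, 2.74]. Speed limits (rad/s): [2.22, 2.22, 3.01, 3.01, 3.14, 3.14, 3.14].

## Interface

Orientations are given as [roll, pitch, yaw] about the fixed x, y, z axes, in that order (R = Rz(yaw) Ry(pitch) Rx(roll)).
In Python, from workcell import bot gives the robot as it stands.
- The arm moves only by the shell command python3 -m handwheel 'ROWS'. ROWS is text: rows parted by semicolons, each of 7 numbers parted by spaces: the shift along the tool's x, y, z in mm, then the turn, a rotation vector about the tool's x, y, z in degrees, then the finger opening in mm, from 0 to 85.4. A call has 1 to 12 rows; each row is the pose to reach, as a shift and turn from the pose commanded when the call began, along the tool's axes at that moment; what a row does not reach only later rows make up. A row lasts 1/8 s, in which the tool goes at most 62.5 mm and 10.7 degrees, less where a joint would pass 70% of its speed; a pose out of reach is approached as far as the arm can. A call with a gripper value outside its range is refused whole. The fingers move at their own pace and stop on an object; the grip force is fixed at half the most. Time passes only in rows, so rows that repeat a pose let the fingers close. It gives the time, the measured TCP pose, the force, the opening and the grip force at its end, in the units of the state.
- bot.read_state(): the state, without advancing time (a new reading comes with each control period).
- bot.get_image(name): name is "side" or "top"; returns a dict with "pixels" (420x560x3 uint8, red, green, blue), "camera_matrix" (3x3 intrinsics, pixels), "k1" (the pictures are not rectified: a ray, as slopes to the right and down, at radius r is drawn at 1 + k1 r^2 times it, then the intrinsics apply), "cam_to_world" (4x4, takes a point from camera to world coordinates). Camera axes: x right, y down, z forward; pixel columns grow to the right and rows downward; lengths in m; the calibration is good to about 2 mm. A picture is of the moment at which its call begins. There is no depth.
- bot.close_job(): hands the job in; it is judged then, once.
The state is a dict: "time_s": time; "joint_positions": joint angles; "qd": joint speeds; "joint_torque": joint torques, N m; "tool_pos": TCP position; "orientation": TCP orientation; "contact_force": force on the tool from outside, world axes, zero at the start; "moment": the same for the moment, N m; "finger_gap": finger opening in m; "grasp_force": force on a finger pad.
Only numpy, scipy, OpenCV 4.12 (cv2) and the standard library are available. Lean on these libraries where they do the work, as an engineer would, in place of code of your own. Each camera call takes 0.05 s, during which the arm holds its last target. There are 200 camera calls.

## Task

Mark the shoulder line on all the red-brown strips lying on the bench (two or three) in one go: slide each one lengthwise under the metal bar of the marking jig, one to a lane, fully home against the stop; when all are in, swing the red clamp lever fully over to the right so that the bar holds them, and draw the pencil slowly and steadily with its point on the wood along the near edge of the bar, from the left end to the right end across the whole width of the jig, whether or not every lane is filled. Then put the pencil back point down in its stand, swing the lever fully back to the left, draw the strips out and lay them all flat in the plywood tray, ready for the saw; leave the other things on the bench where they are.

Things in the scene. Friction and masses are not known exactly. Their poses are not given: they have to be found in the camera images.
- strip1: A red-brown hardwood strip, a box 22 mm wide (its x), 160 mm long (its y), 14 mm high (its z); origin at the centre of its underside; 20 to 60 g, the same either end first. Starts flat on the bench to the right, lying roughly across the bench (along world y).
- strip2: A second strip, the same as strip1.
- strip3: A third strip, the same as strip1. Only two or three of the strips are present (None if absent).
- jig: The fixed marking jig. Origin on the bench under the middle of the stop's face; x is the direction in which strips are slid in (about away from the robot), y to the left across the lanes, z up. Plywood bed 6 mm thick, 178 mm wide, from x = -0.220 to +0.015. An aluminium bar lies across all lanes over x = -0.060 to -0.020, its underside 18.5 mm and its top 26.5 mm above the bed (4.5 mm lower when clamped).
- stop (a point): Top of the bed at the middle of the stop's face (stop 34 mm high), axes as the jig. Four ribs 13 mm high, from x = -0.085 to 0, leave three lanes 25 mm wide with centres at y = +0.055, 0, -0.055. Tapered noses from x = -0.117 on guide a strip in; nearer the robot the bed is open and flat. A strip home has its origin at x = -0.080 here; it comes out the same way.
- clamp (a joint): Angle of the red clamp lever, rad: 0 = leaning 0.5 rad (29 degrees) left of upright, bar up; 1.0 = leaning 0.5 rad right, bar pressed down on the strips. It swings over the top, in the upright plane across the jig, about an axle along the jig's x at x = +0.004, y = 0, 54.5 mm above the bed; stays where it is left; about 2 N at the knob move it. Push it over with the fingers from the side, or pinch the knob.
- clamp_knob (a point): Centre of the lever's red ball knob (19 mm across), 72 mm from the axle; the handle below it is a round bar 14 mm thick, the lower half 9 mm.
- line_left (a point): Left end of the marking line, over the left outer rib (y = +0.070). The line lies 6 mm on the robot's side of the bar's near edge (x = -0.066), at the height of the strips' tops, 14 mm above the bed and 1 mm above the ribs. Axes as the jig.
- line_a (a point): Point of the marking line at y = +0.035, axes as the jig.
- line_mid (a point): Middle of the marking line (y = 0), axes as the jig.
- line_b (a point): Point of the marking line at y = -0.035, axes as the jig.
- line_right (a point): Right end of the marking line, over the right outer rib (y = -0.070), axes as the jig.
- pencil: A red flat carpenter's pencil, 162 mm long (its y; point at the -y end), 14 mm wide (x), 9 mm thick (z), 20 g. Origin at mid-length on one wide face; the centre line is at z = +0.0045. It stands point down in the stand, y axis up, with about 3 mm of play, leaning up to 8 degrees; 115 mm stick out. Grasp it across its 9 mm, 100 to 130 mm above the point.
- pencil_tip (a point): The point of the pencil, on its centre line, axes as the pencil.
- stand: The pencil stand, a fixed wooden block 60 x 60 x 55 mm, origin at the centre of its underside. In its top is an upright hole 45 mm deep, 15 mm (x) by 20 mm (y) with a 4 mm chamfer round its mouth; the pencil's wide side goes along the stand's y.
- stand_hole (a point): Centre of the hole's mouth at the top of the stand, axes as the stand.
- tray: The shallow fixed plywood tray for the marked strips, 204 mm (x) by 152 mm (y) outside, 20 mm high with 6 mm walls, origin at the centre of its underside; strips go in lengthwise along its x.
- tray_in (a point): Centre of the tray's inner floor, axes as the tray.
- jar_white_lid: Bystander: jar of brass screws with a pale lid, 61 mm across, 91 mm high; origin under its centre. Leave alone.
- tape: Bystander: yellow tape measure, 33 x 94 x 63 mm; origin under its centre. Leave alone.
- sander: Bystander: cork sanding block, 66 x 110 x 32 mm; origin under its centre. Leave alone.
- plane: Bystander: small hand plane, 48 x 170 x 59 mm; origin under its centre. Leave alone.
Mind the look-alikes: they are no part of the job. Leave any green look-alike of the pencil alone.

How it is judged:
On the way, in this order (a step that is already met when the one before it is completed fails the run):
1. every strip present lies in a lane of the jig, under the bar, its end within 4 mm of the stop (x of strip1 in the frame of stop between -0.0845 and -0.077 m and y of strip1 in the frame of stop between -0.065 and 0.065 m and z of each of strip1, strip2, strip3 in the frame of stop below 0.004 m and angle between the y axis of each of strip1, strip2, strip3 and the x axis of jig, either way round below 0.1 rad and x of strip2 in the frame of stop between -0.0845 and -0.077 m and y of strip2 in the frame of stop between -0.065 and 0.065 m and x of strip3 in the frame of stop between -0.0845 and -0.077 m and y of strip3 in the frame of stop between -0.065 and 0.065 m), for 0.3 s.
2. with all strips home, the clamp lever has been swung over to the right (beyond 0.9 rad), the bar down on the strips (all of step 1 and value of joint clamp above 0.9 rad), for 0.2 s.
3. strips home and clamped (lever beyond 0.85 rad), pencil point on the marking line at its left end, within 6.5 mm across it and 4 mm in height, no faster than about 0.1 m/s (all of step 1 and x of pencil_tip in the frame of line_left between -0.0065 and 0.0065 m and y of pencil_tip in the frame of line_left between -0.009 and 0.009 m and z of pencil_tip in the frame of line_left between -0.005 and 0.004 m and value of joint clamp above 0.85 rad), for 0.15 s.
4. strips home and clamped (lever beyond 0.85 rad), pencil point on the marking line at its left quarter, within 6.5 mm across it and 4 mm in height, no faster than about 0.1 m/s (all of step 1 and x of pencil_tip in the frame of line_a between -0.0065 and 0.0065 m and y of pencil_tip in the frame of line_a between -0.009 and 0.009 m and z of pencil_tip in the frame of line_a between -0.005 and 0.004 m and value of joint clamp above 0.85 rad), for 0.15 s.
5. strips home and clamped (lever beyond 0.85 rad), pencil point on the marking line at its middle, within 6.5 mm across it and 4 mm in height, no faster than about 0.1 m/s (all of step 1 and x of pencil_tip in the frame of line_mid between -0.0065 and 0.0065 m and y of pencil_tip in the frame of line_mid between -0.009 and 0.009 m and z of pencil_tip in the frame of line_mid between -0.005 and 0.004 m and value of joint clamp above 0.85 rad), for 0.15 s.
6. strips home and clamped (lever beyond 0.85 rad), pencil point on the marking line at its right quarter, within 6.5 mm across it and 4 mm in height, no faster than about 0.1 m/s (all of step 1 and x of pencil_tip in the frame of line_b between -0.0065 and 0.0065 m and y of pencil_tip in the frame of line_b between -0.009 and 0.009 m and z of pencil_tip in the frame of line_b between -0.005 and 0.004 m and value of joint clamp above 0.85 rad), for 0.15 s.
7. strips home and clamped (lever beyond 0.85 rad), pencil point on the marking line at its right end, within 6.5 mm across it and 4 mm in height, no faster than about 0.1 m/s (all of step 1 and x of pencil_tip in the frame of line_right between -0.0065 and 0.0065 m and y of pencil_tip in the frame of line_right between -0.009 and 0.009 m and z of pencil_tip in the frame of line_right between -0.005 and 0.004 m and value of joint clamp above 0.85 rad), for 0.15 s.
At the end, for the whole second after the job is handed in: Every strip present lies flat (within 0.3 rad) at rest in the tray, centre inside the walls, at most one strip's thickness above the floor; the pencil stands in its stand, point at least 30 mm below the hole's mouth, within 0.25 rad of upright; the clamp lever is back at the left (below 0.15 rad) (x of strip1 in the frame of tray_in between -0.095 and 0.095 m and y of strip1 in the frame of tray_in between -0.07 and 0.07 m and z of strip1 in the frame of tray_in between -0.006 and 0.017 m and linear speed of each of strip1, strip2, strip3 below 0.03 m/s and angle between the z axis of each of strip1, strip2, strip3 and the z axis of tray, either way round below 0.3 rad and x of strip2 in the frame of tray_in between -0.095 and 0.095 m and y of strip2 in the frame of tray_in between -0.07 and 0.07 m and z of strip2 in the frame of tray_in between -0.006 and 0.017 m and x of strip3 in the frame of tray_in between -0.095 and 0.095 m and y of strip3 in the frame of tray_in between -0.07 and 0.07 m and z of strip3 in the frame of tray_in between -0.006 and 0.017 m and horizontal distance between pencil_tip and stand_hole below 0.012 m and z of pencil_tip in the frame of stand_hole below -0.03 m and angle between pencil's own y axis and vertical below 0.25 rad and value of joint clamp below 0.15 rad); the robot touches nothing.
It fails at once if a bystander (jar, tape measure, sanding block, hand plane) is moved by more than 30 mm (distance of any of jar_white_lid, tape, sander, plane from where it was at the start of the episode above 0.03 m).
Of strip1, strip2, strip3 only 2 to 3 are there at a start; the rules pass over those that are not, and their reading is None.
At some moment in a run one of strip1, strip2, strip3 may be knocked a few centimetres aside while the robot is not near it.
It also fails if it takes over 210 s, if anything falls off the work surface, if the arm or the gripper's body presses on something with over 40 N, if the wrist force passes 120 N, or if a joint passes its speed limit or range.

## Working session

There is one attempt and no reset: what is moved stays moved. The work goes in short steps, Python scripts to look and compute and a shell command to move; the robot and the scene stay as the last step left them, time stands still between calls to the robot, and variables do not carry over. Pictures are saved under pics/ and viewed, at most 14 in all, crops included, and the job is handed in when it is done.

```bash
ls; mkdir -p pics; cat > h.py <<'E'
import numpy as np, cv2
from workcell import bot
from scipy.spatial.transform import Rotation as R
def snap(name):
    d=bot.get_image(name); return d
def save(d,fn,crop=None,scale=1):
    im=d["pixels"][:,:,::-1]
    if crop: im=im[crop[1]:crop[3],crop[0]:crop[2]]
    cv2.imwrite(fn,cv2.resize(im,None,fx=scale,fy=scale,interpolation=cv2.INTER_CUBIC))
def ray(d,u,v):
    K=np.array(d["camera_matrix"]);k=d["k1"]
    p=np.array([(u-K[0,2])/K[0,0],(v-K[1,2])/K[1,1]]);q=p.copy()
    for _ in range(20): q=p/(1+k*(q@q))
    T=np.array(d["cam_to_world"]); return T[:3,3],T[:3,:3]@np.array([q[0],q[1],1])
def atz(d,u,v,z):
    o,r=ray(d,u,v); return o+r*(z-o[2])/r[2]
def proj(d,P):
    T=np.array(d["cam_to_world"]);c=T[:3,:3].T@(np.array(P)-T[:3,3]);q=c[:2]/c[2];q=q*(1+d["k1"]*(q@q))
    K=np.array(d["camera_matrix"]);return np.array([K[0,0]*q[0]+K[0,2],K[1,1]*q[1]+K[1,2]])
def st():
    s=bot.read_state(); print(s["time_s"],np.round(s["tool_pos"],4),np.round(s["orientation"],4),np.round(s["contact_force"],1),s["finger_gap"],s["grasp_force"])
    return s
def goal(P,yaw,rpy=None):
    """shift (mm) & rotvec(deg) in tool axes from the current pose to TCP at P, tool down with tool-y at 'yaw' + 90"""
    s=bot.read_state();A=R.from_euler('xyz',s["orientation"]);B=R.from_euler('xyz',rpy if rpy is not None else [np.pi,0,yaw])
    print("shift",np.round(A.inv().apply(np.array(P)-s["tool_pos"])*1000,1),"rot",np.round((A.inv()*B).as_rotvec(degrees=True),1))
E
python3 - <<'E'
from h import *
import pickle
st(); print(bot.hold_point_z)
for n in("top","side"):
    d=snap(n); save(d,f"pics/{n}0.png",scale=1.42); pickle.dump(d,open(f"{n}0.pkl","wb")); print(n,d["camera_matrix"],d["k1"],np.round(d["cam_to_world"],3))
E
```

```text
pics
0.0 [0.2368 0.5779 0.2305] [-3.1400e+00  1.0000e-04  2.7527e+00] [-1.1  0.8 -0.2] 0.08551548504075786 0.0
0.0187
top [[410.62887102   0.         275.45445813]
 [  0.         410.62887102 208.38456628]
 [  0.           0.           1.        ]] -0.10529774953467183 [[-0.    -0.988  0.152  0.341]
 [-1.     0.003  0.016  0.01 ]
 [-0.016 -0.152 -0.988  1.197]
 [ 0.     0.     0.     1.   ]]
side [[443.1872695    0.         284.73206091]
 [  0.         443.1872695  206.1284028 ]
 [  0.           0.           1.        ]] -0.10083460921955299 [[-0.995 -0.052  0.082  0.416]
 [-0.097  0.561 -0.822  1.043]
 [-0.003 -0.826 -0.563  0.819]
 [ 0.     0.     0.     1.   ]]
```

View pics/top0.png

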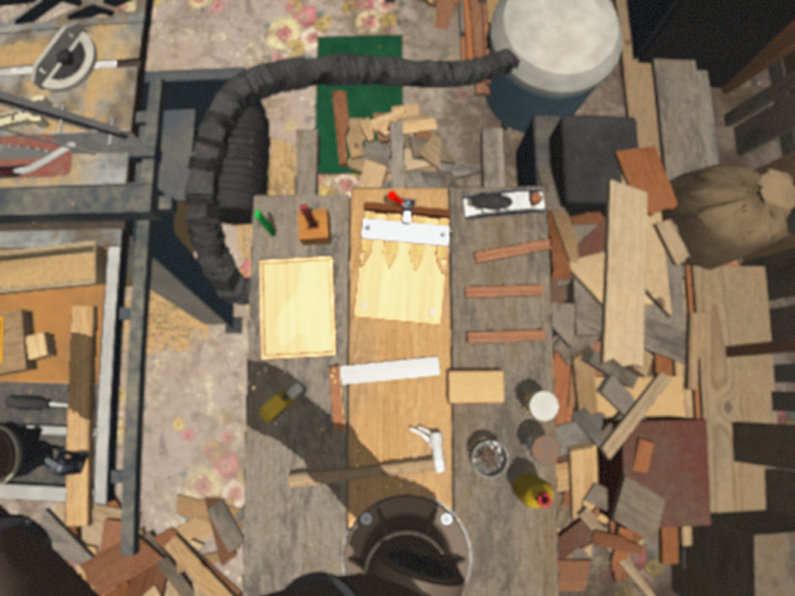

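View pics/side0.png

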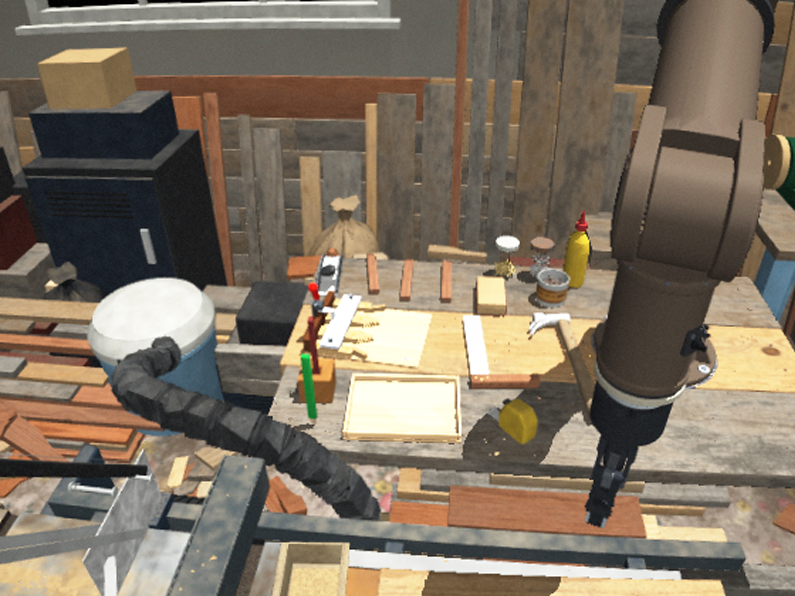

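Top view: three red-brown strips at about (512,251), (504,291) and (505,336). The similar piece at (337,393) is the stock of the try square, since it is joined to the white blade, so it isn't a strip. The red pencil is in the stand at (308,215), and the green look-alike is at (264,222). The jig is at (400,270), its lever knob at (395,198), the tray at (297,307) and the plane at (503,203). I'll confirm with one enlarged crop.

```bash
python3 - <<'E'
import pickle;from h import *
d=pickle.load(open("top0.pkl","rb")); save(d,"pics/c1.png",(175,130,390,290),3.7)
d=pickle.load(open("side0.pkl","rb")); save(d,"pics/c2.png",(185,165,335,300),4.4)
E
```

```text
(no output)
```

View pics/c1.png

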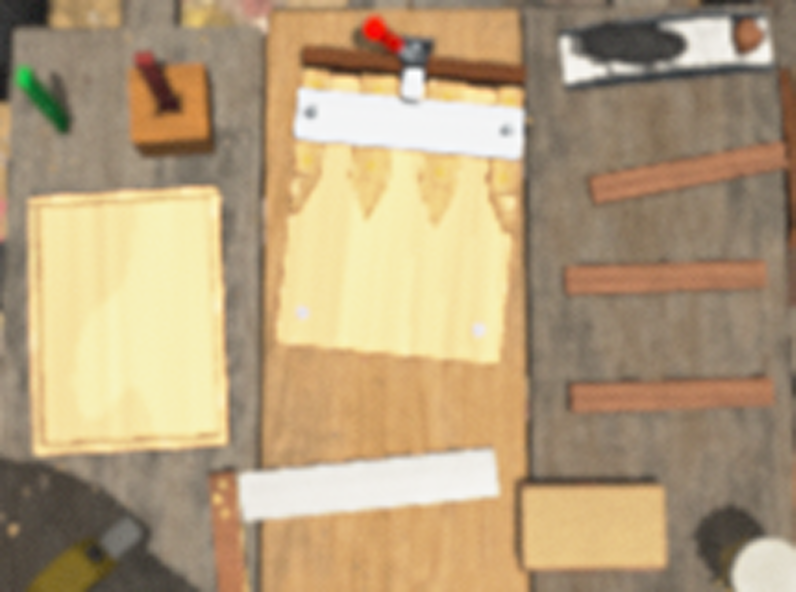

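View pics/c2.png

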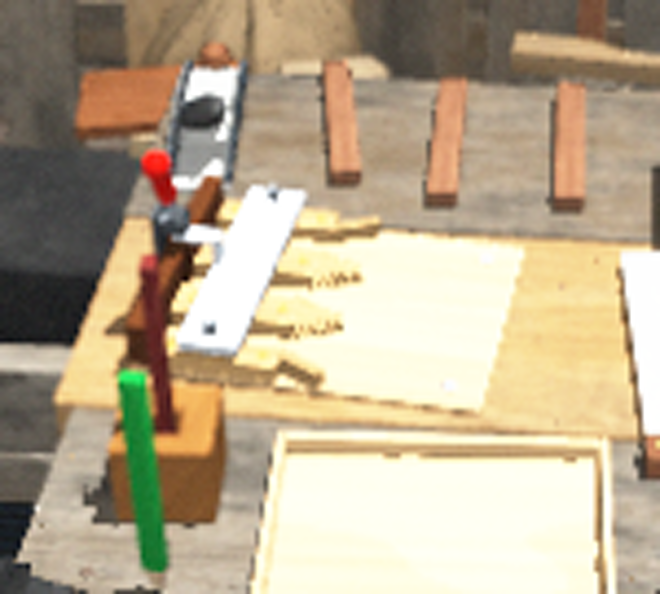

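All three strips are confirmed: crop 1 at (690,172), (665,277) and (672,393), plain red-brown boxes. The pencil is red and in the orange stand at crop 2 (160,340). The green one stands outside it. Now I'll compute the poses.

```bash
cat > meas.py <<'E'
import pickle,sys;from h import *
from scipy.optimize import least_squares
def strips(d,roi,z=0.014,show=True,hmax=16,amin=150):
    hsv=cv2.cvtColor(d["pixels"],cv2.COLOR_RGB2HSV)
    m=cv2.inRange(hsv,(0,60,60),(hmax,190,255)); k=np.zeros_like(m); k[roi[1]:roi[3],roi[0]:roi[2]]=m[roi[1]:roi[3],roi[0]:roi[2]]
    out=[]
    for c in cv2.findContours(k,cv2.RETR_EXTERNAL,cv2.CHAIN_APPROX_NONE)[0]:
        if cv2.contourArea(c)<amin: continue
        b=cv2.boxPoints(cv2.minAreaRect(c)); w=np.array([atz(d,*p,z)[:2] for p in b]); e=[w[1]-w[0],w[2]-w[1]]; L=max(e,key=np.linalg.norm)
        out.append((w.mean(0),np.arctan2(L[1],L[0])%np.pi,sorted(np.linalg.norm(e,axis=1))))
        if show: print(np.round(w.mean(0),4),"ang deg %.1f"%np.degrees(out[-1][1]),np.round(out[-1][2],3),"px",b.mean(0).round())
    return out
E
python3 - <<'E'
from meas import *
t=pickle.load(open("top0.pkl","rb"));s=pickle.load(open("side0.pkl","rb"))
strips(t,(325,165,390,245))
C1=lambda u,v:((u+.5)/3.7-.5+175,(v+.5)/3.7-.5+130)
C2=lambda u,v:((u+.5)/4.4-.5+185,(v+.5)/4.4-.5+165)
def fit(obs,f,x0):
    def r(x): return np.concatenate([(proj(d,f(k,x))-p) for d,p,k in obs])
    o=least_squares(r,x0,loss='soft_l1'); print(np.round(o.x,4),"res",np.round(r(o.x).reshape(-1,2),1).tolist()); return o.x
def fj(k,x):
    X,Y,a,h=x; px={'bn':-.22,'an':-.06,'af':-.02}[k[:2]]; py=(.089 if k[0]=='b' else h)*(1 if k[2]=='l' else -1); z=.006 if k[0]=='b' else .0325
    c,s=np.cos(a),np.sin(a); return [X+c*px-s*py,Y+s*px+c*py,z]
obs=[(t,C1(277,343),'bnl'),(t,C1(498,363),'bnr'),(t,C1(293,136),'anl'),(t,C1(523,158),'anr'),(t,C1(298,89),'afl'),(t,C1(524,104),'afr'),
(s,C2(523,246),'bnr'),(s,C2(480,412),'bnl'),(s,C2(303,193),'anr'),(s,C2(250,185),'afr'),(s,C2(183,345),'afl'),(s,C2(233,355),'anl')]
print("jig");fit(obs,fj,[.8,.0,0,.09])
def ft(k,x,hx=.102,hy=.076,z=.02):
    c,s=np.cos(x[2]),np.sin(x[2]);a,b=hx*k[0],hy*k[1];return [x[0]+c*a-s*b,x[1]+s*a+c*b,z]
print("tray");fit([(t,C1(27,197),(1,1)),(t,C1(219,186),(1,-1)),(t,C1(228,442),(-1,-1)),(t,C1(33,455),(-1,1)),(s,C2(275,433),(1,-1)),(s,C2(608,436),(-1,-1))],ft,[.6,.2,0])
print("stand");fit([(t,C1(130,67),(1,1)),(t,C1(207,63),(1,-1)),(t,C1(212,143),(-1,-1)),(t,C1(135,150),(-1,1)),(s,C2(225,392),(-1,-1))],lambda k,x:ft(k,x,.03,.03,.055),[.75,.2,0])
# pencil top: triangulate
def tri(a,b):
    (o1,r1),(o2,r2)=a,b; A=np.stack([r1,-r2],1); l=np.linalg.lstsq(A,o2-o1,rcond=None)[0]; print(np.round(o1+r1*l[0],4),np.round(o2+r2*l[1],4))
print("pencil top");tri(ray(t,*C1(146,60)),ray(s,*C2(149,260)))
print("knob");tri(ray(t,*C1(376,29)),ray(s,*C2(157,164)))
print("green top");tri(ray(t,*C1(24,76)),ray(s,*C2(132,378)))
E
```

```text
[ 0.5349 -0.2098] ang deg 177.5 [0.191 0.235] px [357. 204.]
jig
[ 0.6947 -0.002  -0.091   0.0907] res [[-0.5, -0.4], [0.5, -0.5], [-0.6, 0.2], [-0.8, -0.5], [-0.6, -0.3], [-0.1, 0.8], [0.5, 0.0], [0.6, -0.7], [0.3, -0.6], [0.1, -0.1], [-1.8, -0.9], [0.5, -1.5]]
tray
[0.5008 0.2236 0.0611] res [[-0.0, 0.2], [-0.8, -0.3], [-0.0, -0.0], [0.3, -0.4], [0.3, -0.8], [0.1, 0.2]]
stand
[0.6636 0.1865 0.0713] res [[0.1, 1.1], [-0.1, 0.5], [-0.4, -1.0], [-0.3, -1.3], [0.4, -1.9]]
pencil top
[0.6642 0.1869 0.1692] [0.6663 0.187  0.1699]
knob
[0.7006 0.0251 0.1246] [0.7013 0.0251 0.1249]
green top
[0.6564 0.2763 0.1593] [0.6565 0.2763 0.1593]
```

```bash
python3 - <<'E'
from meas import *
t=pickle.load(open("top0.pkl","rb"))
hsv=cv2.cvtColor(t["pixels"],cv2.COLOR_RGB2HSV)
for p in [(361,177),(354,205),(357,236),(350,190),(356,220),(375,190),(330,200)]: print(p,hsv[p[1]-1:p[1]+2,p[0]-1:p[0]+2].reshape(-1,3).mean(0).round())
C1=lambda u,v:((u+.5)/3.7-.5+175,(v+.5)/3.7-.5+130)
for q in ([(590,180),(594,203),(787,165),(783,143)],[(566,268),(566,292),(765,285),(765,262)],[(570,384),(572,410),(772,403),(770,379)]):
    w=np.array([atz(t,*C1(*p),.014)[:2] for p in q]); L=(w[2]+w[3]-w[0]-w[1])/2; print(w.mean(0).round(4),np.degrees(np.arctan2(L[1],L[0])).round(1)%180,np.linalg.norm(L).round(3))
E
```

```text
(361, 177) [ 11. 123. 177.]
(354, 205) [ 11. 123. 175.]
(357, 236) [ 11. 123. 179.]
(350, 190) [ 16.  83. 137.]
(356, 220) [ 17.  70. 148.]
(375, 190) [ 17.  62. 138.]
(330, 200) [ 16.  74. 143.]
[ 0.6176 -0.2234] 101.1 0.159
[ 0.5333 -0.2021] 91.7 0.158
[ 0.4405 -0.2038] 91.5 0.157
```

```bash
sed -i 's/(0,60,60),(hmax,190,255)/(0,97,60),(14,200,255)/' meas.py; python3 - <<'E'
from meas import *
t=pickle.load(open("top0.pkl","rb")); strips(t,(325,165,390,245))
goal([.439,-.149,.15],np.radians(91.5))
E
```

```text
[ 0.4404 -0.2039] ang deg 91.8 [0.024 0.158] px [356. 236.]
[ 0.5327 -0.2007] ang deg 91.7 [0.025 0.159] px [354. 205.]
[ 0.6022 -0.2251] ang deg 90.0 [0.1   0.164] px [362. 182.]
shift [-462.7 -595.9   81.5] rot [-0.1  0.1 66.2]
```

```bash
python3 -m handwheel '-463 -596 60 0 0 66.2 50;-463 -596 60 0 0 66.2 50;-463 -596 60 0 0 66.2 50;-463 -596 60 0 0 66.2 50;-463 -596 60 0 0 66.2 50;-463 -596 60 0 0 66.2 50;-463 -596 60 0 0 66.2 50;-463 -596 60 0 0 66.2 50;-463 -596 60 0 0 66.2 50;-463 -596 60 0 0 66.2 50;-463 -596 60 0 0 66.2 50;-463 -596 60 0 0 66.2 50' && python3 -m handwheel '0 0 0 0 0 0 50;0 0 0 0 0 0 50' && python3 - <<'E'
from meas import *
s=st(); print(np.round(s["joint_positions"],2)); goal([.439,-.149,.004],np.radians(91.5))
E
```

```text
time_s: 1.6
tool_pos: [0.4378, -0.1436, 0.1717]
orientation: [3.141, -0.0, 1.598]
contact_force: [0.7, 0.7, 0.6]
finger_gap: 0.0501
grasp_force: 0.0
time_s: 1.85
tool_pos: [0.437, -0.1417, 0.1715]
orientation: [-3.14, -0.0, 1.596]
contact_force: [-0.1, 0.5, -0.0]
finger_gap: 0.0499
grasp_force: 0.0
1.85 [ 0.437  -0.1417  0.1715] [-3.1404e+00 -4.0000e-04  1.5963e+00] [-0.1  0.5 -0. ] 0.049935446797339356 0.0
[-0.36  0.26  0.68  2.08 -0.22  0.87  0.48]
shift [ -7.4   2.  167.5] rot [-0.1 -0.  -0. ]
```

```bash
python3 -m handwheel '-7 2 60 0 0 0 50;-7 2 110 0 0 0 50;-7 2 145 0 0 0 50;-7 2 167 0 0 0 50;-7 2 167 0 0 0 50;-7 2 167 0 0 0 15;-7 2 167 0 0 0 15;-7 2 167 0 0 0 15;-7 2 167 0 0 0 15;-7 2 130 0 0 0 15;-7 2 80 0 0 0 15;-7 2 80 0 0 0 15' && python3 - <<'E'
from meas import *
s=st(); a=-.091; c,sn=np.cos(a),np.sin(a)
J=lambda x,y,z:[.6947+c*x-sn*y,-.002+sn*x+c*y,z]
print(J(-.267,-.055,.09)); goal(J(-.267,-.055,.09),np.pi+a)
E
```

```text
time_s: 3.35
tool_pos: [0.4421, -0.1492, 0.0955]
orientation: [3.134, 0.001, 1.598]
contact_force: [-0.2, -0.2, -0.9]
finger_gap: 0.02
grasp_force: 59.2
3.35 [ 0.4421 -0.1492  0.0955] [3.1344e+00 6.0000e-04 1.5977e+00] [-0.2 -0.2 -0.9] 0.02004411755887582 59.24482226371765
[np.float64(0.42380665568869574), np.float64(-0.03250894963510186), 0.09]
shift [117.1 -15.2   5.3] rot [  0.3   0.3 -83.2]
```

```bash
python3 -m handwheel '20 0 5 0 0 -10 15;45 -5 5 0 0 -20 15;65 -8 5 0 0 -30 15;85 -10 5 0 0 -40 15;100 -12 5 0 0 -50 15;110 -15 5 0 0 -60 15;117 -15 5 0 0 -70 15;117 -15 5 0 0 -79 15;117 -15 5 0 0 -83.2 15;117 -15 5 0 0 -83.2 15' && python3 - <<'E'
from meas import *
s=st(); a=-.091; c,sn=np.cos(a),np.sin(a)
J=lambda x,y,z:[.6947+c*x-sn*y,-.002+sn*x+c*y,z]
goal(J(-.267,-.055,.012),np.pi+a)
d=snap("top"); save(d,"pics/t1.png",(195,130,375,265),4.4); pickle.dump(d,open("t1.pkl","wb"));d=snap("side"); save(d,"pics/s1.png",(185,165,365,300),4.4)
E
```

```text
time_s: 4.6
tool_pos: [0.4214, -0.0321, 0.0869]
orientation: [3.141, 0.0, 3.049]
contact_force: [0.1, 0.3, 0.1]
finger_gap: 0.02
grasp_force: 59.3
4.6 [ 0.4214 -0.0321  0.0869] [3.1412e+00 1.0000e-04 3.0490e+00] [0.1 0.3 0.1] 0.02003877439779575 59.250707030296326
shift [-2.4 -0.2 74.9] rot [ 0.   0.  -0.1]
```

View pics/t1.png

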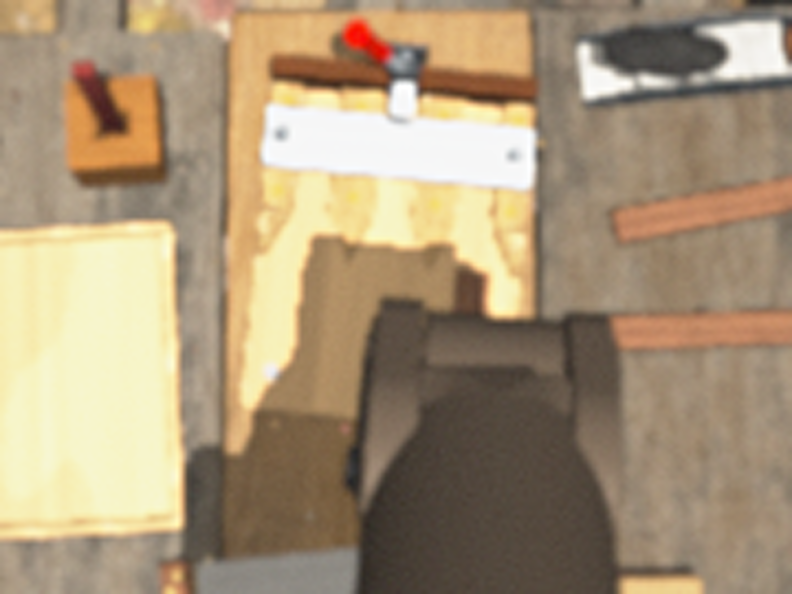

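The strip is gripped and its front end shows at crop (470,268). I'll check where that puts it in the jig frame.

```bash
cat >> h.py <<'E'
JX,JY,JA=.6947,-.002,-.091
def J(x,y,z): c,s=np.cos(JA),np.sin(JA); return [JX+c*x-s*y,JY+s*x+c*y,z]
def inJ(P): c,s=np.cos(JA),np.sin(JA); dx,dy=P[0]-JX,P[1]-JY; return np.round([c*dx+s*dy,-s*dx+c*dy],4)
E
python3 - <<'E'
from meas import *
d=pickle.load(open("t1.pkl","rb"))
for p in [(456,265),(485,272)]: print(inJ(atz(d,(p[0]+.5)/4.4-.5+195,(p[1]+.5)/4.4-.5+130,.0965)))
# rib noses tips between lanes at z=.019 & bar ends
for p in [(262,166),(533,190),(265,106),(537,126)]: print("bar",inJ(atz(d,(p[0]+.5)/4.4-.5+195,(p[1]+.5)/4.4-.5+130,.0325)))
E
```

```text
[-0.1306 -0.0445]
[-0.1334 -0.0628]
bar [-0.062   0.0877]
bar [-0.0627 -0.0925]
bar [-0.0208  0.0898]
bar [-0.0189 -0.0919]
```

```bash
sed -i 's/JY,JA=.6947,-.002/JY,JA=.6947,-.0032/' h.py; python3 -m handwheel '-2 -1.5 40 0 0 0 15;-2 -1.5 70 0 0 0 15;-2 -1.5 75 0 0 0 15;-15 -1.5 75 0 0 0 15;-30 -1.5 75 0 0 0 15;-45 -1.5 75 0 0 0 15;-60 -1.5 75 0 0 0 15;-70 -1.5 75 0 0 0 15;-70 -1.5 75 0 0 0 15' && python3 -m handwheel '-10 0 0 0 0 0 15;-20 0 0 0 0 0 15;-30 0 0 0 0 0 15;-40 0 0 0 0 0 15;-45 0 0 0 0 0 15;-45 0 0 0 0 0 15' && python3 - <<'E'
from meas import *
s=st(); print(inJ(s["tool_pos"]),s["moment"])
E
```

```text
time_s: 5.82
tool_pos: [0.4917, -0.0402, 0.0122]
orientation: [3.141, -0.0, 3.049]
contact_force: [-2.7, 0.8, 7.3]
finger_gap: 0.0202
grasp_force: 60.2
time_s: 6.58
tool_pos: [0.5361, -0.0444, 0.0123]
orientation: [3.141, -0.001, 3.049]
contact_force: [-2.9, 0.2, 8.4]
finger_gap: 0.0197
grasp_force: 60.2
6.575 [ 0.5361 -0.0444  0.0123] [ 3.1414e+00 -7.0000e-04  3.0491e+00] [-2.9  0.2  8.4] 0.019743366772073515 60.22714018821716
[-0.1542 -0.0555] [ 0.08880801  0.69298601 -0.00133689]
```

```bash
python3 -m handwheel '-6 0 0 0 0 0 15;-12 0 0 0 0 0 15;-16 0 0 0 0 0 15;-18 0 0 0 0 0 15;-18 0 0 0 0 0 15' && python3 - <<'E'
from meas import *
s=st(); print(inJ(s["tool_pos"]))
E
python3 -m handwheel '-2 0 0 0 0 0 15;-4 0 0 0 0 0 15;-4 0 0 0 0 0 15'
```

```text
time_s: 7.2
tool_pos: [0.5512, -0.0458, 0.0122]
orientation: [3.141, -0.005, 3.049]
contact_force: [-12.0, 0.4, 18.5]
finger_gap: 0.02
grasp_force: 61.4
7.2 [ 0.5512 -0.0458  0.0122] [ 3.1412 -0.0054  3.0491] [-12.    0.4  18.5] 0.01998251625159527 61.396719217300415
[-0.139  -0.0555]
time_s: 7.58
tool_pos: [0.5513, -0.0458, 0.0121]
orientation: [3.141, -0.012, 3.049]
contact_force: [-25.1, 3.0, 33.7]
finger_gap: 0.02
grasp_force: 63.1
```

```bash
python3 -m handwheel '4 0 0 0 0 0 15;4 0 0 0 0 0 40;4 0 0 0 0 0 40;4 0 0 0 0 0 40;4 0 -40 0 0 0 45;4 0 -100 0 0 0 50;4 0 -120 0 0 0 50;4 0 -120 0 0 0 50' && python3 - <<'E'
from meas import *
goal([.531,-.1457,.13],np.radians(91.7))
E
```

```text
time_s: 8.57
tool_pos: [0.5553, -0.0461, 0.1336]
orientation: [3.141, 0.004, 3.049]
contact_force: [-0.2, 0.5, -0.7]
finger_gap: 0.05
grasp_force: 0.0
shift [  15.1 -101.5    3.5] rot [ 0.2  0.2 83. ]
```

```bash
python3 -m handwheel '2 -20 0 0 0 10 50;4 -40 0 0 0 20 50;6 -60 0 0 0 30 50;8 -80 0 0 0 40 50;10 -95 0 0 0 50 50;12 -101 0 0 0 60 50;15 -101 0 0 0 70 50;15 -101 3 0 0 80 50;15 -101 3 0 0 83 50;15 -101 3 0 0 83 50' && python3 - <<'E'
from meas import *
st(); goal([.531,-.1457,.0045],np.radians(91.7))
d=snap("top"); save(d,"pics/t2.png",(195,130,375,265),4.4); pickle.dump(d,open("t2.pkl","wb"));d=snap("side"); save(d,"pics/s2.png",(185,165,365,300),4.4); pickle.dump(d,open("s2.pkl","wb"))
E
```

```text
time_s: 9.82
tool_pos: [0.5291, -0.145, 0.1277]
orientation: [-3.14, 0.0, 1.601]
contact_force: [-0.0, -0.4, -0.0]
finger_gap: 0.05
grasp_force: 0.0
9.825 [ 0.5291 -0.145   0.1277] [-3.1395e+00  4.0000e-04  1.6014e+00] [-0.  -0.4 -0. ] 0.04996653470333006 0.0
shift [ -0.7   2.2 123.2] rot [-0.1  0.   0.1]
```

View pics/s2.png

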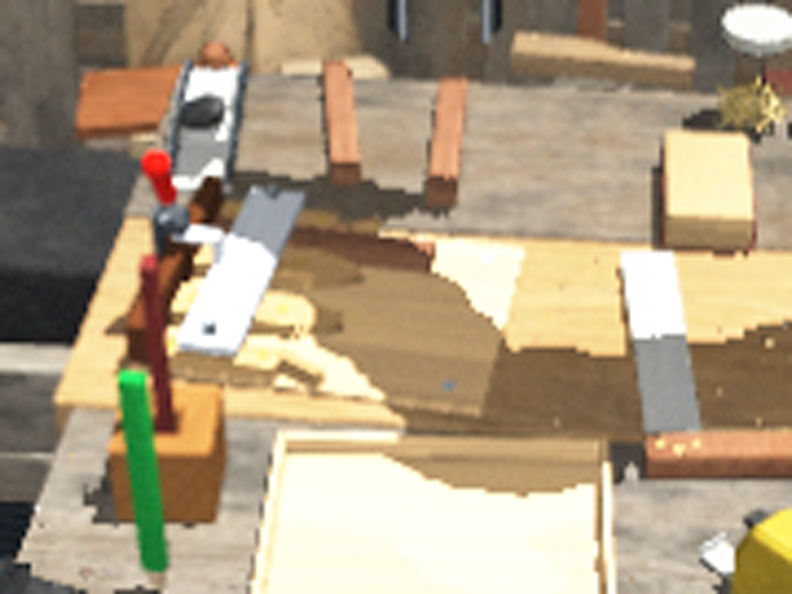

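The strip is in the right lane with its near end at about crop (433,250). Strips A at (343,120) and B at (445,140) haven't moved. I'll check home by projection, then pick B.

```bash
python3 - <<'E'
from meas import *
d=pickle.load(open("s2.pkl","rb"))
for x in(-.160,-.166):
  for y in(-.044,-.066): p=proj(d,J(x,y,.020)); print(x,y,((p-[185,165]+.5)*4.4-.5).round(1))
E
python3 -m handwheel '-1 2 60 0 0 0 50;-1 2 100 0 0 0 50;-1 2 123 0 0 0 50;-1 2 123 0 0 0 50;-1 2 123 0 0 0 15;-1 2 123 0 0 0 15;-1 2 123 0 0 0 15;-1 2 123 0 0 0 15;-1 2 80 0 0 0 15;-1 2 35 0 0 0 15;-1 2 30 0 0 0 15' && python3 - <<'E'
from meas import *
goal(J(-.267,0,.09),np.pi+JA)
E
```

```text
-0.16 -0.044 [429.9 257. ]
-0.16 -0.066 [435.9 238.6]
-0.166 -0.044 [438.4 258. ]
-0.166 -0.066 [444.4 239.5]
time_s: 11.3
tool_pos: [0.5338, -0.1467, 0.1024]
orientation: [3.135, 0.001, 1.601]
contact_force: [1.0, 0.8, 0.2]
finger_gap: 0.0201
grasp_force: 59.0
shift [ 170.9 -100.    11.6] rot [  0.3   0.3 -83.1]
```

```bash
python3 -m handwheel '20 -25 5 0 0 -10 15;40 -45 5 0 0 -20 15;65 -65 5 0 0 -30 15;90 -85 5 0 0 -40 15;115 -95 5 0 0 -50 15;140 -100 5 0 0 -60 15;160 -100 5 0 0 -70 15;171 -100 8 0 0 -79 15;171 -100 11 0 0 -83.1 15;171 -100 11 0 0 -83.1 15' && python3 - <<'E'
from meas import *
st();goal(J(-.267,0,.0125),np.pi+JA)
E
```

```text
time_s: 12.55
tool_pos: [0.4263, 0.0219, 0.0877]
orientation: [3.141, -0.0, 3.051]
contact_force: [0.4, -1.6, -1.2]
finger_gap: 0.0199
grasp_force: 59.0
12.55 [0.4263 0.0219 0.0877] [ 3.1414e+00 -4.0000e-04  3.0509e+00] [ 0.4 -1.6 -1.2] 0.019881021369256097 58.97335946559906
shift [-2.6 -0.6 75.2] rot [ 0. -0.  0.]
```

```bash
python3 -m handwheel '-2 -0.6 40 0 0 0 15;-2 -0.6 70 0 0 0 15;-2 -0.6 75 0 0 0 15;-15 -0.6 75 0 0 0 15;-30 -0.6 75 0 0 0 15;-45 -0.6 75 0 0 0 15;-60 -0.6 75 0 0 0 15;-70 -0.6 75 0 0 0 15;-70 -0.6 75 0 0 0 15' && python3 -m handwheel '-10 0 0 0 0 0 15;-20 0 0 0 0 0 15;-30 0 0 0 0 0 15;-40 0 0 0 0 0 15;-45 0 0 0 0 0 15;-51 0 0 0 0 0 15;-57 0 0 0 0 0 15;-60 0 0 0 0 0 15;-62 0 0 0 0 0 15;-62 0 0 0 0 0 15' && python3 - <<'E'
from meas import *
s=st(); print(inJ(s["tool_pos"]))
E
```

```text
time_s: 13.68
tool_pos: [0.4969, 0.0149, 0.0132]
orientation: [3.141, -0.0, 3.051]
contact_force: [-2.1, -0.2, 8.0]
finger_gap: 0.0199
grasp_force: 59.9
time_s: 14.92
tool_pos: [0.5573, 0.0094, 0.0133]
orientation: [3.141, -0.002, 3.051]
contact_force: [-5.4, -0.2, 10.3]
finger_gap: 0.0201
grasp_force: 60.3
14.925 [0.5573 0.0094 0.0133] [ 3.1414e+00 -1.9000e-03  3.0511e+00] [-5.4 -0.2 10.3] 0.020122829996928823 60.2657675743103
[-0.138  0.   ]
```

```bash
python3 -m handwheel '-2 0 0 0 0 0 15;-4 0 0 0 0 0 15;-6 0 0 0 0 0 15;-6 0 0 0 0 0 15' ;  python3 - <<'E'
from meas import *
s=bot.read_state(); print(inJ(s["tool_pos"]))
E
```

```text
time_s: 15.42
tool_pos: [0.5575, 0.0093, 0.0131]
orientation: [3.141, -0.012, 3.051]
contact_force: [-24.5, 2.2, 33.5]
finger_gap: 0.02
grasp_force: 62.8
[-0.1377 -0.    ]
```

```bash
python3 -m handwheel '5 0 0 0 0 0 15;5 0 0 0 0 0 40;5 0 0 0 0 0 40;5 0 0 0 0 0 40;5 0 -40 0 0 0 45;5 0 -100 0 0 0 50;5 0 -120 0 0 0 50;5 0 -120 0 0 0 50' && python3 - <<'E'
from meas import *
goal([.607,-.1694,.13],np.radians(101.1))
d=snap("side"); save(d,"pics/s3.png",(185,165,365,300),4.4); pickle.dump(d,open("s3.pkl","wb"))
for x in(-.160,-.166):
  for y in(.011,-.011): p=proj(d,J(x,y,.020)); print(x,y,((p-[185,165]+.5)*4.4-.5).round(1))
E
```

```text
time_s: 16.42
tool_pos: [0.5604, 0.0093, 0.1346]
orientation: [3.141, 0.004, 3.051]
contact_force: [0.2, 0.4, 0.5]
finger_gap: 0.0501
grasp_force: 0.0
shift [ -62.6 -173.7    4.7] rot [ 0.2  0.1 73.7]
-0.16 0.011 [414.1 305.2]
-0.16 -0.011 [420.5 285.6]
-0.166 0.011 [422.9 306.2]
-0.166 -0.011 [429.2 286.5]
```

View pics/s3.png

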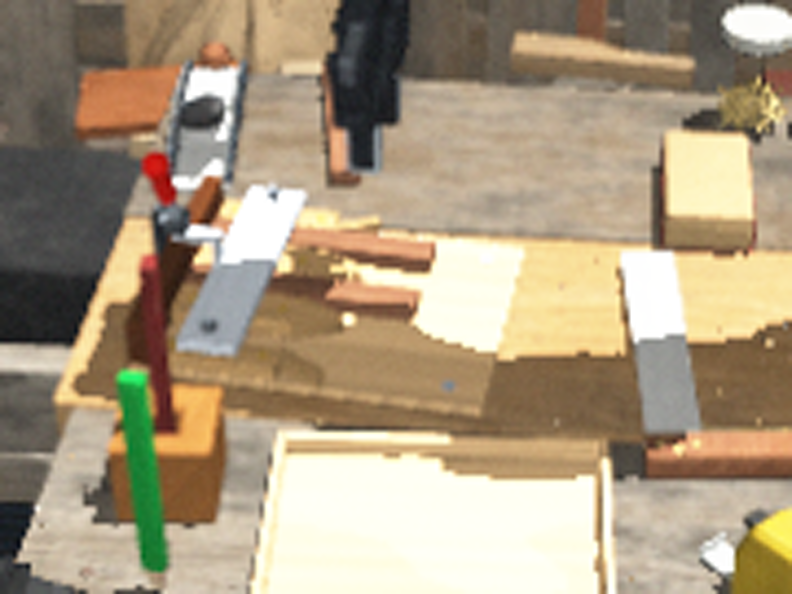

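Both inserted strips are home: near ends at (433,250) and (418,297), which match the projection. Strip A is unmoved. Picking it now.

```bash
python3 -m handwheel '-10 -40 0 0 0 10 50;-20 -80 0 0 0 20 50;-35 -110 0 0 0 30 50;-45 -140 0 0 0 40 50;-55 -160 0 0 0 50 50;-62 -173 0 0 0 60 50;-62 -173 3 0 0 70 50;-62 -173 3 0 0 73.7 50;-62 -173 3 0 0 73.7 50' && python3 - <<'E'
from meas import *
st(); goal([.607,-.1694,.0045],np.radians(101.1))
E
```

```text
time_s: 17.6
tool_pos: [0.6044, -0.1685, 0.1281]
orientation: [-3.139, -0.0, 1.765]
contact_force: [-0.3, -0.4, 0.2]
finger_gap: 0.0502
grasp_force: 0.0
17.6 [ 0.6044 -0.1685  0.1281] [-3.1388e+00 -3.0000e-04  1.7654e+00] [-0.3 -0.4  0.2] 0.050183530211398694 0.0
shift [ -1.4   2.8 123.6] rot [-0.2 -0.   0. ]
```

```bash
python3 -m handwheel '-1 3 60 0 0 0 50;-1 3 100 0 0 0 50;-1 3 123 0 0 0 50;-1 3 123 0 0 0 50;-1 3 123 0 0 0 15;-1 3 123 0 0 0 15;-1 3 123 0 0 0 15;-1 3 123 0 0 0 15;-1 3 80 0 0 0 15;-1 3 30 0 0 0 15;-1 3 20 0 0 0 15' && python3 - <<'E'
from meas import *
goal(J(-.267,0.055,.09),np.pi+JA)
E
```

```text
time_s: 18.98
tool_pos: [0.6103, -0.1699, 0.1139]
orientation: [3.136, 0.002, 1.765]
contact_force: [0.4, 0.0, -0.0]
finger_gap: 0.0195
grasp_force: 58.8
shift [ 275.3 -125.9   22.5] rot [  0.2   0.3 -73.7]
```

```bash
python3 -m handwheel '20 -40 3 0 0 -5 15;50 -75 5 0 0 -12 15;85 -105 8 0 0 -20 15;125 -126 10 0 0 -30 15;165 -126 12 0 0 -40 15;205 -126 15 0 0 -50 15;245 -126 18 0 0 -60 15;275 -126 22 0 0 -70 15;275 -126 22 0 0 -73.7 15;275 -126 22 0 0 -73.7 15' && python3 - <<'E'
from meas import *
st();goal(J(-.267,.055,.0125),np.pi+JA)
E
```

```text
time_s: 20.23
tool_pos: [0.4313, 0.0766, 0.0877]
orientation: [3.141, -0.0, 3.051]
contact_force: [-1.0, 0.2, -0.8]
finger_gap: 0.0196
grasp_force: 58.9
20.225 [0.4313 0.0766 0.0877] [ 3.1415e+00 -3.0000e-04  3.0514e+00] [-1.   0.2 -0.8] 0.019631854121443297 58.88321936130524
shift [-2.6 -0.6 75.2] rot [ 0. -0.  0.]
```

```bash
python3 -m handwheel '-2 -0.6 40 0 0 0 15;-2 -0.6 70 0 0 0 15;-2 -0.6 75 0 0 0 15;-15 -0.6 75 0 0 0 15;-30 -0.6 75 0 0 0 15;-45 -0.6 75 0 0 0 15;-60 -0.6 75 0 0 0 15;-70 -0.6 75 0 0 0 15;-70 -0.6 75 0 0 0 15' && python3 -m handwheel '-10 0 0 0 0 0 15;-20 0 0 0 0 0 15;-30 0 0 0 0 0 15;-40 0 0 0 0 0 15;-45 0 0 0 0 0 15;-51 0 0 0 0 0 15;-57 0 0 0 0 0 15;-60 0 0 0 0 0 15;-62 0 0 0 0 0 15;-62 0 0 0 0 0 15' && python3 -m handwheel '-2 0 0 0 0 0 15;-4 0 0 0 0 0 15;-4 0 0 0 0 0 15'; python3 - <<'E'
from meas import *
s=bot.read_state(); print(inJ(s["tool_pos"]))
E
```

```text
time_s: 21.35
tool_pos: [0.5023, 0.0692, 0.0143]
orientation: [3.141, 0.001, 3.049]
contact_force: [-1.3, -0.2, 4.3]
finger_gap: 0.0193
grasp_force: 59.6
time_s: 22.6
tool_pos: [0.5625, 0.0637, 0.0143]
orientation: [3.141, -0.001, 3.049]
contact_force: [-4.5, 0.8, 8.3]
finger_gap: 0.0198
grasp_force: 59.9
time_s: 22.98
tool_pos: [0.5646, 0.0635, 0.0142]
orientation: [-3.142, -0.004, 3.05]
contact_force: [-9.7, 1.1, 16.0]
finger_gap: 0.0194
grasp_force: 60.7
[-0.1356  0.0546]
```

```bash
python3 -m handwheel '-2 0 0 0 0 0 15;-4 0 0 0 0 0 15;-4 0 0 0 0 0 15'; python3 - <<'E'
from meas import *
s=bot.read_state(); print(inJ(s["tool_pos"]))
E
python3 -m handwheel '4 0 0 0 0 0 15;4 0 0 0 0 0 40;4 0 0 0 0 0 40;4 0 0 0 0 0 40;4 0 -40 0 0 0 40;4 0 -100 0 0 0 20;4 0 -150 0 0 0 0;4 0 -165 0 0 0 0;4 0 -165 0 0 0 0' && python3 - <<'E'
from meas import *
goal(J(.004,.095,.18),np.pi+JA)
t=snap("top");pickle.dump(t,open("t4.pkl","wb"));save(t,"pics/t4.png",(195,130,375,265),4.4)
d=snap("side"); save(d,"pics/s4.png",(185,165,365,300),4.4); pickle.dump(d,open("s4.pkl","wb"))
for x in(-.160,-.166):
  for y in(.066,.044): p=proj(d,J(x,y,.020)); print(x,y,((p-[185,165]+.5)*4.4-.5).round(1))
E
```

```text
time_s: 23.35
tool_pos: [0.5647, 0.0635, 0.0142]
orientation: [-3.141, -0.011, 3.05]
contact_force: [-24.0, 2.3, 30.5]
finger_gap: 0.0194
grasp_force: 62.4
[-0.1355  0.0546]
time_s: 24.48
tool_pos: [0.5675, 0.0636, 0.1785]
orientation: [3.141, 0.002, 3.051]
contact_force: [-0.3, 0.4, 0.5]
finger_gap: -0.0002
grasp_force: 0.0
shift [-136.7   40.    -1.3] rot [0.  0.1 0. ]
-0.16 0.066 [397.1 356.8]
-0.16 0.044 [404.1 335.7]
-0.166 0.066 [406.3 357.9]
-0.166 0.044 [413.1 336.8]
```

View pics/s4.png

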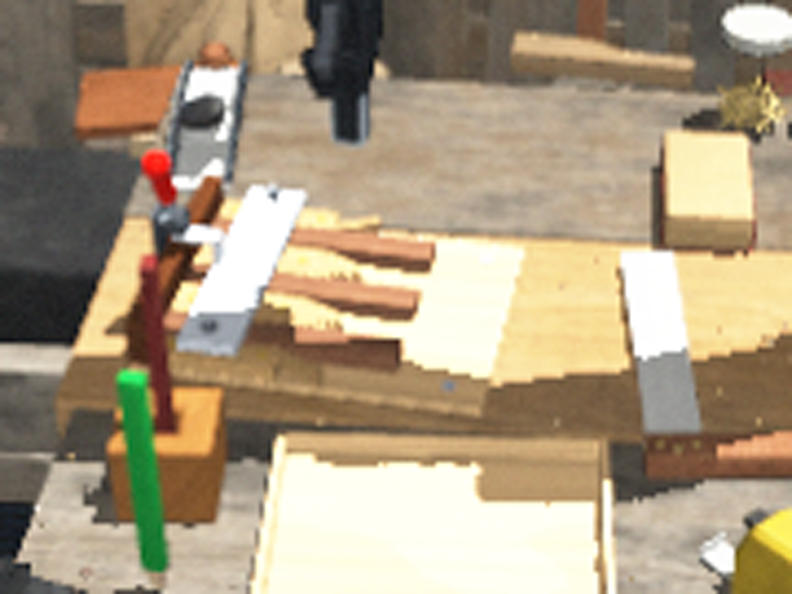

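All three strips are home (near ends at (433,250), (418,297) and (400,350)). Now the lever.

```bash
python3 -m handwheel '-50 25 0 0 0 0 0;-100 40 0 0 0 0 0;-137 40 0 0 0 0 0;-137 40 0 0 0 0 0;-137 40 40 0 0 0 0;-137 40 68 0 0 0 0;-137 40 73 0 0 0 0;-137 40 73 0 0 0 0' && python3 - <<'E'
from meas import *
s=st(); print(inJ(s["tool_pos"]))
E
python3 -m handwheel '0 -15 0 0 0 0 0;0 -25 0 0 0 0 0;0 -35 0 0 0 0 0;0 -45 0 0 0 0 0;0 -55 0 0 0 0 0;0 -65 0 0 0 0 0;0 -75 0 0 0 0 0;0 -80 0 0 0 0 0;0 -85 0 0 0 0 0;0 -88 0 0 0 0 0;0 -90 0 0 0 0 0;0 -90 0 0 0 0 0'
python3 - <<'E'
from meas import *
s=bot.read_state(); print(inJ(s["tool_pos"]))
E
```

```text
time_s: 25.58
tool_pos: [0.7066, 0.091, 0.1048]
orientation: [-3.141, -0.001, 3.051]
contact_force: [1.4, 0.7, -0.1]
finger_gap: 0.0
grasp_force: 0.0
25.575 [0.7066 0.091  0.1048] [-3.1414e+00 -9.0000e-04  3.0511e+00] [ 1.4  0.7 -0.1] 7.489413711617889e-06 0.0
[0.0033 0.0949]
time_s: 27.08
tool_pos: [0.6988, 0.0014, 0.1047]
orientation: [-3.141, -0.0, 3.051]
contact_force: [0.2, 0.4, 0.3]
finger_gap: 0.0003
grasp_force: 0.4
[0.0036 0.0049]
```

```bash
python3 -m handwheel '0 -4 0 0 0 0 0;0 -7 0 0 0 0 0;0 -10 0 0 0 0 0;0 -10 0 0 0 0 0';python3 -m handwheel '0 -3 0 0 0 0 0;0 -6 0 0 0 0 0;0 -6 0 0 0 0 0'
python3 - <<'E'
from meas import *
s=bot.read_state(); print(inJ(s["tool_pos"]))
t=snap("top");pickle.dump(t,open("t5.pkl","wb"))
d=snap("side"); pickle.dump(d,open("s5.pkl","wb"))
a=cv2.resize(t["pixels"][130:190,235:335],None,fx=4,fy=4,interpolation=2);b=cv2.resize(d["pixels"][180:270,195:295],None,fx=4,fy=4,interpolation=2)
cv2.imwrite("pics/c5.png",np.vstack([a,b])[:,:,::-1])
E
```

```text
time_s: 27.58
tool_pos: [0.698, -0.0093, 0.105]
orientation: [-3.141, 0.0, 3.051]
contact_force: [0.1, 1.1, -0.4]
finger_gap: -0.0002
grasp_force: 0.2
time_s: 27.95
tool_pos: [0.6976, -0.013, 0.1049]
orientation: [3.14, 0.0, 3.052]
contact_force: [1.2, 6.1, -0.1]
finger_gap: 0.0001
grasp_force: 2.4
[ 0.0038 -0.0095]
```

View pics/c5.png

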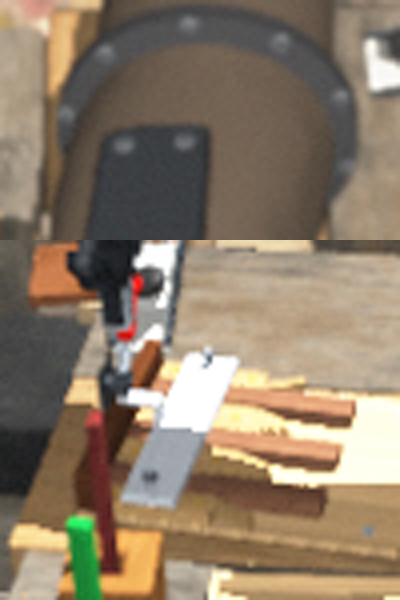

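```bash
python3 -m handwheel '0 -2 0 0 0 0 0;0 -3 0 0 0 0 0;0 -3 0 0 0 0 0' && python3 -m handwheel '0 20 0 0 0 0 0;0 60 -20 0 0 0 0;0 80 -70 0 0 0 20;0 80 -100 0 0 0 50;0 80 -100 0 0 0 50' && python3 - <<'E'
from meas import *
goal([.665,.187,.20],np.radians(94.1))
t=snap("top");pickle.dump(t,open("t6.pkl","wb"))
d=snap("side"); pickle.dump(d,open("s6.pkl","wb"))
E
```

```text
time_s: 28.42
tool_pos: [0.6976, -0.0133, 0.1049]
orientation: [3.137, 0.0, 3.054]
contact_force: [2.0, 11.4, -0.4]
finger_gap: -0.0002
grasp_force: 4.7
time_s: 29.05
tool_pos: [0.7061, 0.0623, 0.2081]
orientation: [3.141, 0.005, 3.051]
contact_force: [-0.4, -0.6, 0.1]
finger_gap: 0.0501
grasp_force: 0.0
shift [ 52.2 120.5   7.8] rot [ 0.2  0.3 80.7]
```

```bash
python3 -m handwheel '10 20 0 0 0 10 50;20 40 0 0 0 20 50;30 60 0 0 0 30 50;40 80 0 0 0 40 50;48 100 0 0 0 50 50;52 115 0 0 0 60 50;52 120 0 0 0 70 50;52 120 0 0 0 80.7 50;52 120 0 0 0 80.7 50;52 120 0 0 0 80.7 50' && python3 - <<'E'
from meas import *
st();goal([.665,.187,.106],np.radians(94.1))
t=snap("top");d=snap("side"); pickle.dump(d,open("s7.pkl","wb"))
a=cv2.resize(t["pixels"][125:195,175:345],None,fx=4,fy=4,interpolation=2);b=cv2.resize(d["pixels"][180:255,185:355],None,fx=4,fy=4,interpolation=2)
cv2.imwrite("pics/c7.png",np.vstack([a,b])[:,:,::-1])
E
```

```text
time_s: 30.4
tool_pos: [0.6632, 0.1859, 0.2041]
orientation: [-3.14, 0.001, 1.646]
contact_force: [0.8, -0.6, -0.6]
finger_gap: 0.0499
grasp_force: 0.0
30.4 [0.6632 0.1859 0.2041] [-3.1404e+00  8.0000e-04  1.6462e+00] [ 0.8 -0.6 -0.6] 0.049885881622451785 0.0
shift [ 1.1  2.  98.1] rot [-0.1  0.   0.2]
```

View pics/c7.png

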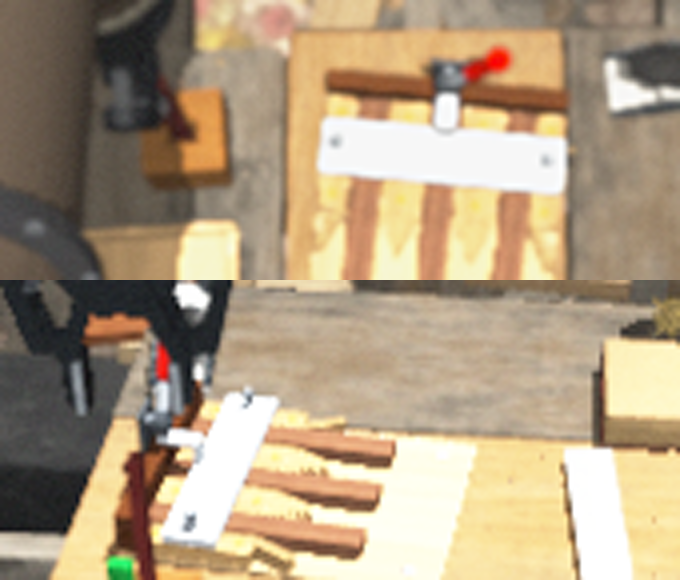

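The lever is over to the right (knob at (500,60), pivot at (445,75)), the bar is down, the strips are home, and the fingers straddle the pencil. Grasping it.

```bash
python3 -m handwheel '1 2 40 0 0 0 50;1 2 80 0 0 0 50;1 2 98 0 0 0 50;1 2 98 0 0 0 50;1 2 98 0 0 0 30;1 2 98 0 0 0 10;1 2 98 0 0 0 3;1 2 98 0 0 0 3;1 2 98 0 0 0 3;1 2 98 0 0 0 3' && python3 -m handwheel '0 0 -60 0 0 0 3;0 0 -110 0 0 0 3;0 0 -140 0 0 0 3;0 0 -140 0 0 0 3' && python3 - <<'E'
from meas import *
s=st(); goal(J(-.067,.11,.24),np.pi/2+JA)
print(J(-.067,.11,.24))
E
```

```text
time_s: 31.75
tool_pos: [0.6661, 0.1876, 0.1078]
orientation: [3.14, -0.0, 1.643]
contact_force: [0.1, -0.4, 6.1]
finger_gap: 0.0082
grasp_force: 59.1
time_s: 32.25
tool_pos: [0.6666, 0.1875, 0.2497]
orientation: [3.137, -0.001, 1.643]
contact_force: [-0.6, -0.5, -0.2]
finger_gap: 0.0084
grasp_force: 59.2
32.25 [0.6666 0.1875 0.2497] [ 3.1371e+00 -1.2000e-03  1.6428e+00] [-0.6 -0.5 -0.2] 0.008445921719320787 59.182278513908386
shift [-72.8 -34.    9.5] rot [ 0.2 -0.1  9.3]
[np.float64(0.6379734123652364), np.float64(0.11243344782248553), 0.24]
```

```bash
python3 -m handwheel '-40 -20 0 0 0 5 3;-73 -34 10 0 0 9.3 3;-73 -34 10 0 0 9.3 3;-73 -34 10 0 0 9.3 3' && python3 - <<'E'
from meas import *
s=st(); print(inJ(s["tool_pos"])); goal(J(-.067,.07,.119),np.pi/2+JA)
t=snap("top");d=snap("side"); pickle.dump((t,d),open("7.pkl","wb"))
T=s["tool_pos"]
us=[]
for k,(im) in enumerate((t,d)):
    p=proj(im,[T[0],T[1],T[2]-.05]).astype(int); x0,y0=p[0]-50,p[1]-45; us.append((x0,y0)); print(x0,y0,"exp tip",proj(im,[T[0],T[1],T[2]-.098])-[x0,y0])
a,b=[cv2.resize(im["pixels"][y:y+90,x:x+100],None,fx=6,fy=6,interpolation=2)[:540,:400 if 0 else 600] for im,(x,y) in zip((t,d),us)]
cv2.imwrite("pics/c8.png",cv2.resize(np.hstack([a,b]),(800,360))[:,:,::-1])
E
```

```text
time_s: 32.75
tool_pos: [0.6364, 0.113, 0.2361]
orientation: [-3.14, -0.0, 1.481]
contact_force: [1.1, 0.5, -0.0]
finger_gap: 0.0082
grasp_force: 59.2
32.75 [0.6364 0.113  0.2361] [-3.1404e+00 -3.0000e-04  1.4814e+00] [ 1.1  0.5 -0. ] 0.008196998210488077 59.187825322151184
[-0.0686  0.1105]
shift [-40.5   1.7 117.1] rot [-0.1 -0.   0.1]
191 109 exp tip [52.23242845 50.12412745]
185 157 exp tip [51.78499136 60.42424634]
```

View pics/c8.png

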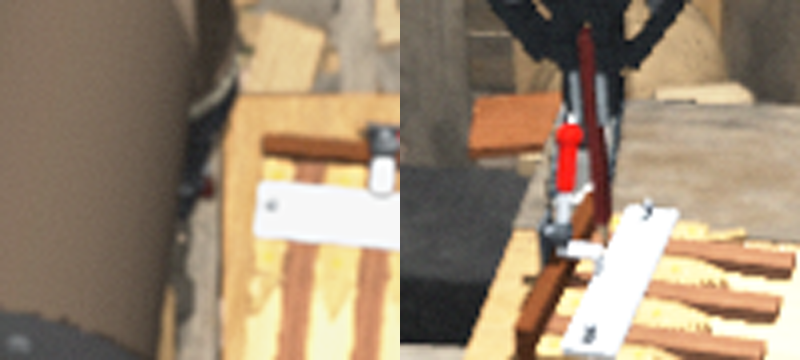

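```bash
python3 - <<'E'
from meas import *
t,d=pickle.load(open("7.pkl","rb"))
T=np.array([.6364,.113,.2361])
for h in(.064,0,-.02,-.05,-.08,-.098):
    print(h,(proj(t,T+[0,0,h])-[191,109]).round(1)*4,(proj(d,T+[0,0,h])-[185,157]).round(1)*4+[400,0])
# tip rays
def at(im,u,v,o): return (u/4-.0+o[0],v/4+o[1])
for v in(235,242): 
    print("side tip at z", [atz(d,*at(d,203,v,(185,157)),z).round(4) for z in(.138,.142)])
# red pixels in side along the pencil
hsv=cv2.cvtColor(d["pixels"],cv2.COLOR_RGB2HSV)
for y in range(160,222,4):
    r=hsv[y,228:245]; rgb=d["pixels"][y,228:245].astype(int); m=np.where((rgb[:,0]-rgb[:,1]>35)&(rgb[:,0]<160))[0]; print(y-157,(m+228-185))
print(d["pixels"][210:224,232:240].tolist()[::2])
E
```

```text
0.064 [182.4 124. ] [590.4  25.2]
0 [194.  157.2] [597.2 114.8]
-0.02 [197.2 166.8] [599.2 141.6]
-0.05 [202.  180.4] [602.4 181.2]
-0.08 [206.4 193.2] [605.2 219.2]
-0.098 [208.8 200.4] [607.2 241.6]
side tip at z [array([0.6406, 0.1057, 0.138 ]), array([0.6393, 0.1112, 0.142 ])]
side tip at z [array([0.6391, 0.1135, 0.138 ]), array([0.6378, 0.119 , 0.142 ])]
3 []
7 [46]
11 [45 46 47]
15 [45 46 47]
19 [45 46 47]
23 [46 47]
27 [46 47 48]
31 [47 48]
35 [45 47 48 49 50]
39 [48 49 50]
43 [48 49 50 51]
47 [48 49 50]
51 [44 48 49 50 51 52]
55 [43 44 46 47 48 49 50 51]
59 [43 44 45 47]
63 []
[[[154, 87, 51], [116, 58, 44], [93, 37, 35], [95, 38, 37], [82, 33, 33], [98, 53, 43], [217, 181, 143], [234, 210, 166]], [[103, 58, 34], [96, 50, 40], [109, 51, 47], [109, 51, 48], [91, 46, 40], [175, 137, 85], [253, 240, 139], [254, 243, 151]], [[77, 44, 27], [99, 58, 41], [156, 119, 94], [166, 144, 113], [144, 124, 100], [221, 175, 126], [252, 233, 167], [255, 255, 254]], [[106, 66, 46], [206, 143, 103], [230, 168, 127], [196, 151, 118], [152, 126, 99], [205, 149, 116], [254, 254, 254], [255, 255, 255]], [[252, 252, 252], [252, 251, 251], [253, 252, 252], [220, 205, 203], [138, 111, 92], [253, 253, 253], [255, 255, 255], [255, 255, 255]], [[254, 254, 255], [254, 255, 255], [253, 254, 254], [238, 234, 229], [254, 254, 254], [255, 255, 255], [255, 255, 255], [255, 255, 255]], [[251, 233, 176], [222, 206, 192], [191, 197, 205], [220, 226, 232], [255, 255, 255], [255, 255, 255], [255, 255, 255], [255, 255, 255]]]
```

```bash
python3 -m handwheel '-30 0 30 0 0 0 3;-55.5 0 70 0 0 0 3;-55.5 0 100 0 0 0 3;-55.5 0 110 0 0 0 3;-55.5 0 110 0 0 0 3' && python3 -m handwheel '0 0 1 0 0 0 3;0 0 2 0 0 0 3;0 0 3 0 0 0 3;0 0 3 0 0 0 3' && python3 -m handwheel '0 0 1 0 0 0 3;0 0 1 0 0 0 3' && python3 - <<'E'
from meas import *
s=st(); print(inJ(s["tool_pos"]))
t=snap("top");d=snap("side"); pickle.dump((t,d),open("8.pkl","wb"))
E
```

```text
time_s: 33.48
tool_pos: [0.6319, 0.058, 0.1267]
orientation: [-3.141, -0.0, 1.482]
contact_force: [0.2, 0.0, 0.1]
finger_gap: 0.0083
grasp_force: 59.2
time_s: 33.98
tool_pos: [0.6318, 0.057, 0.1241]
orientation: [3.141, -0.0, 1.48]
contact_force: [-0.2, 0.3, -0.2]
finger_gap: 0.0086
grasp_force: 59.2
time_s: 34.22
tool_pos: [0.6317, 0.057, 0.1228]
orientation: [-3.141, -0.0, 1.48]
contact_force: [0.2, 0.3, 0.1]
finger_gap: 0.0079
grasp_force: 59.2
34.225 [0.6317 0.057  0.1228] [-3.1415 -0.      1.4803] [0.2 0.3 0.1] 0.007869477329576824 59.175392389297485
[-0.0682  0.0542]
```

```bash
for i in 1; do python3 -m handwheel '0 0 1 0 0 0 3;0 0 1 0 0 0 3;0 0 1 0 0 0 3'; python3 -m handwheel '0 0 1 0 0 0 3;0 0 1 0 0 0 3;0 0 1 0 0 0 3'; python3 -m handwheel '0 0 1 0 0 0 3;0 0 1 0 0 0 3;0 0 1 0 0 0 3'; done
```

```text
time_s: 34.7
tool_pos: [0.6317, 0.0569, 0.1218]
orientation: [-3.142, 0.0, 1.48]
contact_force: [-0.2, 0.0, 0.6]
finger_gap: 0.0083
grasp_force: 59.2
time_s: 35.08
tool_pos: [0.6317, 0.057, 0.1209]
orientation: [-3.142, -0.0, 1.48]
contact_force: [0.3, -1.1, -0.1]
finger_gap: 0.0084
grasp_force: 59.2
time_s: 35.45
tool_pos: [0.6317, 0.057, 0.1199]
orientation: [-3.142, -0.0, 1.48]
contact_force: [0.2, -0.6, -1.1]
finger_gap: 0.008
grasp_force: 59.2
```

```bash
python3 - <<'E'
from meas import *
t,d=pickle.load(open("8.pkl","rb"))
p=proj(d,[.6317,.057,.0248]);print(p); x,y=(p-[40,35]).astype(int)
cv2.imwrite("pics/c9.png",cv2.resize(d["pixels"][y:y+60,x:x+80,::-1],None,fx=8,fy=8,interpolation=cv2.INTER_CUBIC)); print(x,y)
E
```

```text
[244.53146182 238.10697749]
204 203
```

View pics/c9.png

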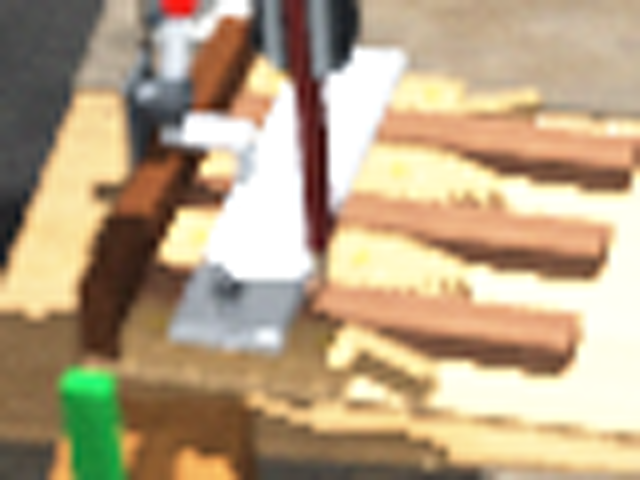

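The side crop shows the tip at about (322,280), over the left strip and just on the robot's side of the bar's edge. Lowering to contact.

```bash
python3 -m handwheel '0 0 1 0 0 0 3;0 0 1 0 0 0 3;0 0 1 0 0 0 3'|sed -n 2,4p; python3 -m handwheel '0 0 1 0 0 0 3;0 0 1 0 0 0 3;0 0 1 0 0 0 3'|sed -n 2,4p; python3 - <<'E'
from meas import *
f=bot.read_state()["contact_force"][2]; open("ok","w").write(str(f)); print(f)
E
grep -q '^-\?[01]\.' ok && python3 -m handwheel '0 0 1 0 0 0 3;0 0 1 0 0 0 3;0 0 1 0 0 0 3'|sed -n 2,4p
```

```text
tool_pos: [0.6317, 0.0569, 0.1188]
orientation: [-3.142, -0.0, 1.48]
contact_force: [-0.3, -0.1, 0.2]
tool_pos: [0.6319, 0.0569, 0.1181]
orientation: [3.141, -0.0, 1.48]
contact_force: [0.0, -0.4, 3.1]
3.147549618395496
```

Contact with the wood is at TCP z of about 0.118. Lifting, then to the left end, then drawing.

```bash
python3 -m handwheel '0 0 -2 0 0 0 3;8 0 -2 0 0 0 3;15.5 0 -2 0 0 0 3;15.5 0 -2 0 0 0 3;15.5 0 -0.2 0 0 0 3;15.5 0 -0.2 0 0 0 3;15.5 0 -0.2 0 0 0 3;15.5 0 -0.2 0 0 0 3' && python3 -m handwheel '-4 0 0 0 0 0 3;-9 0 0 0 0 0 3;-15 0 0 0 0 0 3;-21 0 0 0 0 0 3;-27 0 0 0 0 0 3;-32 0 0 0 0 0 3;-36 0 0 0 0 0 3;-40 0 0 0 0 0 3;-46 0 0 0 0 0 3;-52 0 0 0 0 0 3;-58 0 0 0 0 0 3;-64 0 0 0 0 0 3' && python3 - <<'E'
from meas import *
s=st(); print(inJ(s["tool_pos"]))
E
```

```text
time_s: 37.2
tool_pos: [0.6331, 0.0722, 0.1181]
orientation: [3.142, -0.0, 1.48]
contact_force: [-0.1, -0.9, -0.1]
finger_gap: 0.0083
grasp_force: 59.3
time_s: 38.7
tool_pos: [0.6275, 0.0086, 0.1182]
orientation: [3.141, -0.001, 1.481]
contact_force: [-0.2, 2.0, 0.0]
finger_gap: 0.0082
grasp_force: 59.3
38.7 [0.6275 0.0086 0.1182] [ 3.1413e+00 -7.0000e-04  1.4806e+00] [-0.2  2.   0. ] 0.008163668555864204 59.31781589984894
[-0.068   0.0057]
```

```bash
python3 -m handwheel '-4 0 0 0 0 0 3;-8 0 0 0 0 0 3;-12 0 0 0 0 0 3;-18 0 0 0 0 0 3;-24 0 0 0 0 0 3;-30 0 0 0 0 0 3;-35 0 0 0 0 0 3;-39 0 0 0 0 0 3;-43 0 0 0 0 0 3;-47 0 0 0 0 0 3;-53 0 0 0 0 0 3;-58 0 0 0 0 0 3' && python3 -m handwheel '-6 0 0 0 0 0 3;-11 0 0 0 0 0 3;-15 0 0 0 0 0 3;-17.5 0 0 0 0 0 3;-17.5 0 0 0 0 0 3;-17.5 0 0 0 0 0 3;-17.5 0 0 0 0 0 3'&& python3 - <<'E'
from meas import *
s=st(); print(inJ(s["tool_pos"]))
t=snap("top");d=snap("side"); pickle.dump((t,d),open("9.pkl","wb"))
p=proj(d,[*s["tool_pos"][:2],.03]); x,y=(p-[40,45]).astype(int)
cv2.imwrite("pics/c10.png",cv2.resize(d["pixels"][y:y+75,x:x+80,::-1],None,fx=8,fy=8,interpolation=cv2.INTER_CUBIC)); print(x,y)
for im in(d,t): print([ (proj(im,J(-.066,yy,.02))).round(1).tolist() for yy in(.07,.035,0,-.035,-.07)])
E
```

```text
time_s: 40.2
tool_pos: [0.6223, -0.0492, 0.1182]
orientation: [3.141, -0.0, 1.481]
contact_force: [-0.2, 1.3, 0.5]
finger_gap: 0.0085
grasp_force: 59.4
time_s: 41.08
tool_pos: [0.6205, -0.0664, 0.118]
orientation: [-3.141, -0.0, 1.481]
contact_force: [-0.4, -0.1, -0.2]
finger_gap: 0.0082
grasp_force: 59.3
41.075 [ 0.6205 -0.0664  0.118 ] [-3.1414 -0.      1.4807] [-0.4 -0.1 -0.2] 0.008248146426467625 59.31252300739288
[-0.0682 -0.0696]
214 167
[[242.4, 242.7], [245.6, 235.3], [248.6, 228.2], [251.5, 221.4], [254.3, 214.8]]
[[260.7, 170.2], [272.5, 171.2], [284.4, 172.2], [296.2, 173.2], [308.1, 174.2]]
```

View pics/c10.png

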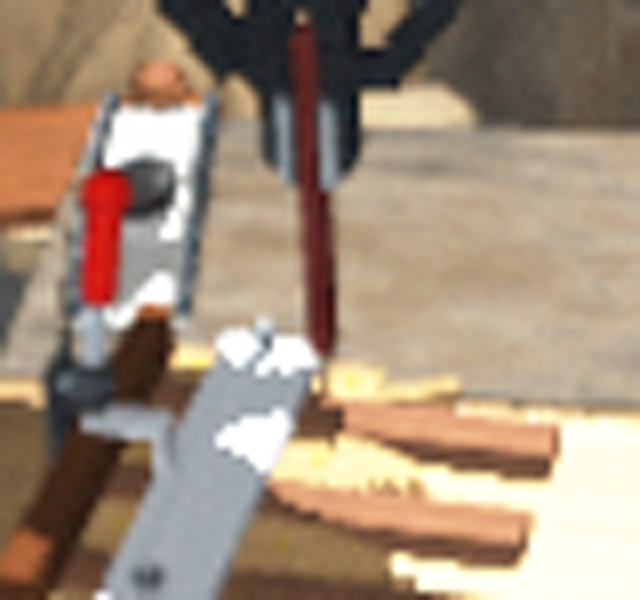

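The tip is at crop (322,390), i.e. pixel (254,216), right on the projected line_right (254,215). The stroke is complete. Now the pencil goes back.

```bash
python3 -m handwheel '0 0 -30 0 0 0 3;0 0 -80 0 0 0 3;40 0 -100 0 0 0 3;100 0 -105 0 0 0 3;160 10 -105 0 0 0 3;200 15 -105 0 0 0 3;200 15 -105 0 0 0 3' && python3 - <<'E'
from meas import *
s=st(); goal([.6664,.1876,.18],1.643)
E
```

```text
time_s: 42.05
tool_pos: [0.6534, 0.1367, 0.2222]
orientation: [-3.141, -0.001, 1.487]
contact_force: [-0.1, 0.1, 0.1]
finger_gap: 0.008
grasp_force: 59.3
42.05 [0.6534 0.1367 0.2222] [-3.1407e+00 -1.4000e-03  1.4874e+00] [-0.1  0.1  0.1] 0.00801934410723408 59.299235343933105
shift [51.7  8.7 42.3] rot [-0.  -0.1 -8.9]
```

```bash
python3 -m handwheel '30 5 0 0 0 -5 3;52 8.7 0 0 0 -8.9 3;52 8.7 20 0 0 -8.9 3;52 8.7 42 0 0 -8.9 3;52 8.7 42 0 0 -8.9 3;52 8.7 42 0 0 -8.9 3' && python3 - <<'E'
from meas import *
s=st(); goal([.6664,.1876,.11],1.643)
t=snap("top");d=snap("side")
T=s["tool_pos"];x,y=(proj(d,[T[0],T[1],.07])-[40,40]).astype(int); print(x,y)
cv2.imwrite("pics/c11.png",cv2.resize(d["pixels"][y:y+75,x:x+80,::-1],None,fx=8,fy=8,interpolation=cv2.INTER_CUBIC))
E
```

```text
time_s: 42.8
tool_pos: [0.6673, 0.182, 0.1819]
orientation: [3.141, 0.0, 1.635]
contact_force: [0.7, -0.8, 0.5]
finger_gap: 0.008
grasp_force: 59.3
42.8 [0.6673 0.182  0.1819] [3.1408 0.     1.6355] [ 0.7 -0.8  0.5] 0.008000402139178091 59.27246689796448
shift [ 5.7 -0.6 71.9] rot [ 0.   0.  -0.4]
181 213
```

View pics/c11.png

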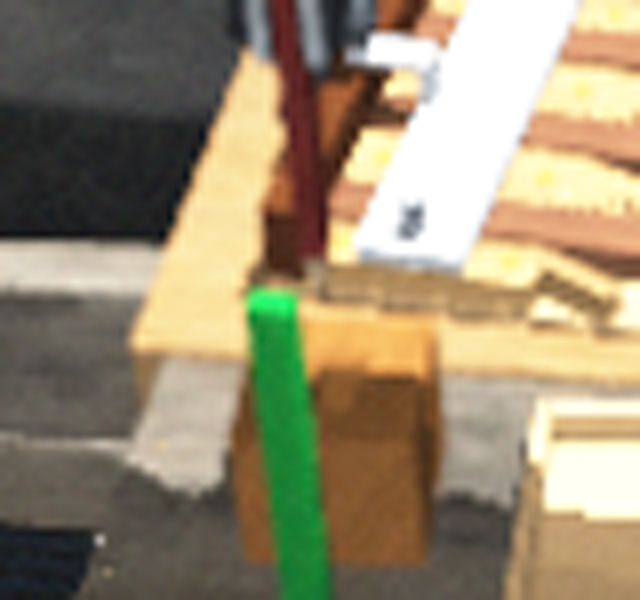

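The tip is at about (318,285), above the stand's top. Correcting sideways and lowering along the path it came out.

```bash
python3 -m handwheel '5.7 -0.6 0 0 0 -0.4 3;5.7 -0.6 0 0 0 -0.4 3;5.7 -0.6 10 0 0 -0.4 3;5.7 -0.6 20 0 0 -0.4 3;5.7 -0.6 28 0 0 -0.4 3;5.7 -0.6 34 0 0 -0.4 3;5.7 -0.6 38 0 0 -0.4 3;5.7 -0.6 38 0 0 -0.4 3' && python3 -m handwheel '0 0 8 0 0 0 3;0 0 16 0 0 0 3;0 0 24 0 0 0 3;0 0 31 0 0 0 3;0 0 33 0 0 0 3;0 0 33 0 0 0 3'
```

```text
time_s: 43.9
tool_pos: [0.6658, 0.1879, 0.1428]
orientation: [-3.141, 0.0, 1.643]
contact_force: [0.3, -0.1, 1.0]
finger_gap: 0.0083
grasp_force: 59.3
time_s: 44.65
tool_pos: [0.666, 0.1879, 0.11]
orientation: [-3.142, 0.0, 1.643]
contact_force: [-0.1, 0.4, -0.4]
finger_gap: 0.008
grasp_force: 59.3
```

```bash
python3 -m handwheel '0 0 0 0 0 0 20;0 0 0 0 0 0 40;0 0 0 0 0 0 50;0 0 0 0 0 0 50;0 0 -40 0 0 0 50;0 0 -90 0 0 0 50;0 0 -110 0 0 0 50;0 0 -110 0 0 0 50' && python3 - <<'E'
from meas import *
s=st(); goal(J(.004,-.095,.21),np.pi+JA)
E
```

```text
time_s: 45.65
tool_pos: [0.6669, 0.188, 0.2221]
orientation: [3.138, -0.001, 1.643]
contact_force: [0.2, -0.6, 0.8]
finger_gap: 0.0502
grasp_force: 0.0
45.65 [0.6669 0.188  0.2221] [ 3.1382e+00 -1.0000e-03  1.6427e+00] [ 0.2 -0.6  0.8] 0.050171175360653276 0.0
shift [-287.1    2.5   11.8] rot [  0.2   0.1 -80.7]
```

```bash
python3 -m handwheel '-40 0 0 0 0 -10 20;-80 0 0 0 0 -20 0;-120 0 0 0 0 -30 0;-160 0 0 0 0 -40 0;-200 0 0 0 0 -50 0;-240 1 0 0 0 -60 0;-275 2 0 0 0 -70 0;-287 2.5 0 0 0 -80.7 0;-287 2.5 0 0 0 -80.7 0;-287 2.5 0 0 0 -80.7 0' && python3 - <<'E'
from meas import *
s=st(); goal(J(.004,-.095,.105),np.pi+JA)
t=snap("top");d=snap("side"); pickle.dump((t,d),open("12.pkl","wb"))
a=cv2.resize(t["pixels"][125:195,175:345],None,fx=4,fy=4,interpolation=2);b=cv2.resize(d["pixels"][195:280,185:355],None,fx=4,fy=4,interpolation=2)
cv2.imwrite("pics/c12.png",np.vstack([a,b])[:,:,::-1])
E
```

```text
time_s: 46.9
tool_pos: [0.6888, -0.0967, 0.2192]
orientation: [3.141, -0.001, 3.048]
contact_force: [0.0, 0.1, -0.0]
finger_gap: 0.0
grasp_force: 0.0
46.9 [ 0.6888 -0.0967  0.2192] [ 3.1405e+00 -1.3000e-03  3.0481e+00] [ 0.   0.1 -0. ] 4.1137732911309295e-05 0.0
shift [ -1.6  -1.5 114.2] rot [ 0.1 -0.1 -0.1]
```

View pics/c12.png

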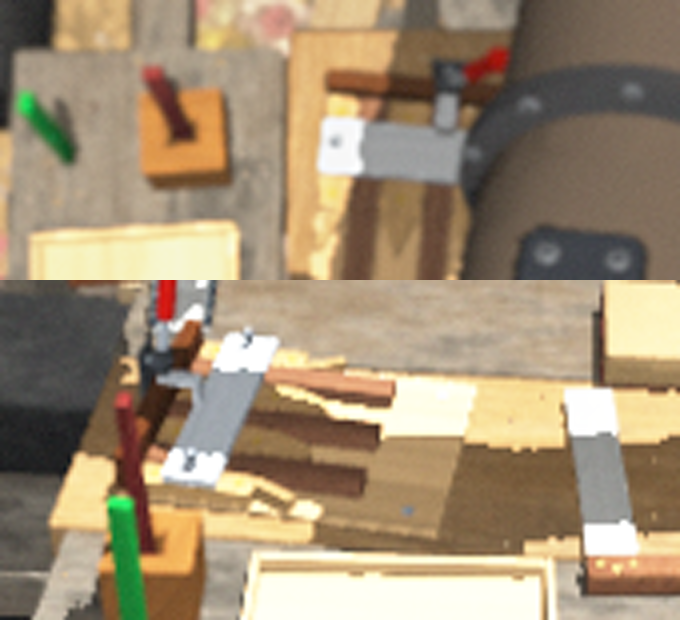

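The pencil stands in its stand (crop (160,100)) and the lever is still over to the right. By my count that was picture 15, one over the limit of 14. I won't view any more and will check numerically from here.

```bash
python3 -m handwheel '-2 -1.5 50 0 0 0 0;-2 -1.5 95 0 0 0 0;-2 -1.5 114 0 0 0 0;-2 -1.5 114 0 0 0 0' && python3 -m handwheel '0 15 0 0 0 0 0;0 25 0 0 0 0 0;0 35 0 0 0 0 0;0 45 0 0 0 0 0;0 55 0 0 0 0 0;0 65 0 0 0 0 0;0 75 0 0 0 0 0;0 82 0 0 0 0 0;0 88 0 0 0 0 0;0 94 0 0 0 0 0;0 98 0 0 0 0 0;0 98 0 0 0 0 0' && python3 -m handwheel '0 3 0 0 0 0 0;0 6 0 0 0 0 0;0 6 0 0 0 0 0'; python3 - <<'E'
from meas import *
s=st(); print(inJ(s["tool_pos"]))
E
```

```text
time_s: 47.5
tool_pos: [0.6904, -0.0991, 0.1053]
orientation: [3.142, -0.002, 3.051]
contact_force: [-0.1, 0.6, 1.0]
finger_gap: -0.0002
grasp_force: 0.0
time_s: 49.0
tool_pos: [0.6996, -0.0015, 0.106]
orientation: [3.141, -0.0, 3.052]
contact_force: [-0.1, 0.1, 1.5]
finger_gap: 0.0001
grasp_force: 0.0
time_s: 49.38
tool_pos: [0.7003, 0.0041, 0.1061]
orientation: [3.141, 0.0, 3.051]
contact_force: [-0.9, -1.8, -1.0]
finger_gap: -0.0002
grasp_force: 0.4
49.375 [0.7003 0.0041 0.1061] [3.1413e+00 1.0000e-04 3.0514e+00] [-0.9 -1.8 -1. ] -0.0001678466227458059 0.42100075632333755
[0.0049 0.0078]
```

```bash
python3 -m handwheel '0 2 0 0 0 0 0;0 4 0 0 0 0 0;0 4 0 0 0 0 0'; python3 -m handwheel '0 2 0 0 0 0 0;0 3 0 0 0 0 0;0 3 0 0 0 0 0' ; python3 - <<'E'
from meas import *
s=st(); print(inJ(s["tool_pos"]))
E
```

```text
time_s: 49.75
tool_pos: [0.7004, 0.0053, 0.106]
orientation: [-3.139, -0.0, 3.049]
contact_force: [-0.2, -6.8, -1.0]
finger_gap: 0.0003
grasp_force: 3.1
time_s: 50.12
tool_pos: [0.7004, 0.0056, 0.106]
orientation: [-3.136, -0.0, 3.048]
contact_force: [-1.7, -11.3, 0.8]
finger_gap: -0.0003
grasp_force: 5.6
50.125 [0.7004 0.0056 0.106 ] [-3.1362e+00 -3.0000e-04  3.0475e+00] [ -1.7 -11.3   0.8] -0.000310429910034229 5.589589476585388
[0.0049 0.0093]
```

Lever is against its left stop (11 N, no motion). Now drawing out the left strip.

```bash
python3 -m handwheel '0 -20 0 0 0 0 0;0 -40 -10 0 0 0 0;0 -40 -60 0 0 0 20;0 -40 -80 0 0 0 40;0 -40 -80 0 0 0 40' && python3 - <<'E'
from meas import *
s=st(); goal(J(-.138,.055,.06),np.pi+JA)
t=snap("top");d=snap("side"); pickle.dump((t,d),open("13.pkl","wb"))
# knob detection
for im,o in((t,0),(d,0)):
    r,g,b=[im["pixels"][...,i].astype(int) for i in range(3)]; m=(r>200)&(g<60)&(b<60); m[:130]=0; m[:,320:]=0;ys,xs=np.where(m); print("knob red px",xs.mean().round(1),ys.mean().round(1),len(xs))
z=.0605+.072*np.cos(.5); print([(proj(im,J(.004,sg*.0345,z))).round(1).tolist() for im in(t,d) for sg in(1,-1)])
E
```

```text
time_s: 50.75
tool_pos: [0.6986, -0.0299, 0.189]
orientation: [3.141, 0.005, 3.051]
contact_force: [-0.3, -0.2, -0.4]
finger_gap: 0.0401
grasp_force: 0.0
50.75 [ 0.6986 -0.0299  0.189 ] [3.1406 0.0047 3.0506] [-0.3 -0.2 -0.4] 0.040071387733706575 0.0
shift [144.9  81.1 128.4] rot [ 0.1  0.3 -0. ]
knob red px nan nan 0
knob red px 219.0 203.7 7
[[274.2, 137.2], [299.4, 139.3], [219.7, 203.3], [226.9, 190.5]]<stdin>:6: RuntimeWarning: Mean of empty slice.
  ret = ret.dtype.type(ret / rcount)
```

Lever confirmed left numerically: the side-view knob at (219,204) matches the joint-0 projection (220,203).

```bash
python3 -m handwheel '50 20 0 0 0 0 40;100 50 0 0 0 0 40;145 81 20 0 0 0 40;145 81 80 0 0 0 40;145 81 128 0 0 0 40;145 81 165 0 0 0 40;145 81 176 0 0 0 40;145 81 176 0 0 0 40;145 81 176 0 0 0 15;145 81 176 0 0 0 15;145 81 176 0 0 0 15;145 81 176 0 0 0 15' && python3 -m handwheel '15 0 -1 0 0 0 15;35 0 -1 0 0 0 15;60 0 -1 0 0 0 15;90 0 -1 0 0 0 15;115 0 -1 0 0 0 15;120 0 -20 0 0 0 15;120 0 -50 0 0 0 15;120 0 -80 0 0 0 15;120 0 -80 0 0 0 15' && cat >> h.py <<'E'
TX,TY,TA=.5008,.2236,.0611
def TR(x,y,z): c,s=np.cos(TA),np.sin(TA); return [TX+c*x-s*y,TY+s*x+c*y,z]
E
python3 - <<'E'
from meas import *
s=st(); goal(TR(-.055,.038,.09),np.pi+TA)
E
```

```text
time_s: 52.35
tool_pos: [0.5612, 0.0648, 0.0116]
orientation: [3.141, 0.002, 3.051]
contact_force: [-1.3, -1.1, 7.8]
finger_gap: 0.0199
grasp_force: 59.5
time_s: 53.48
tool_pos: [0.4413, 0.076, 0.092]
orientation: [3.14, 0.004, 3.052]
contact_force: [0.4, -0.3, -0.8]
finger_gap: 0.0202
grasp_force: 58.7
53.475 [0.4413 0.076  0.092 ] [3.1395 0.0036 3.0515] [ 0.4 -0.3 -0.8] 0.020215568819732365 58.67277681827545
shift [ 14.1 181.6   2.3] rot [ 0.1  0.2 -8.7]
```

```bash
python3 -m handwheel '5 50 0 0 0 -4 15;10 100 0 0 0 -8.7 15;14 150 0 0 0 -8.7 15;14 182 2 0 0 -8.7 15;14 182 2 0 0 -8.7 15;14 182 2 0 0 -8.7 15' && python3 - <<'E'
from meas import *
s=st(); goal(TR(-.055,.038,.016),np.pi+TA)
E
```

```text
time_s: 54.22
tool_pos: [0.4424, 0.2568, 0.0874]
orientation: [-3.14, -0.001, -3.08]
contact_force: [-0.9, -1.3, -0.5]
finger_gap: 0.0201
grasp_force: 58.7
54.225 [0.4424 0.2568 0.0874] [-3.1404e+00 -1.3000e-03 -3.0805e+00] [-0.9 -1.3 -0.5] 0.020058091716620017 58.735401034355164
shift [-1.4  1.3 71.4] rot [-0.1 -0.1  0. ]
```

```bash
python3 -m handwheel '-1.4 1.3 40 0 0 0 15;-1.4 1.3 60 0 0 0 15;-1.4 1.3 68 0 0 0 15;-1.4 1.3 73 0 0 0 15;-1.4 1.3 73 0 0 0 15' && python3 -m handwheel '0 0 2 0 0 0 15;0 0 2 0 0 0 15' && python3 -m handwheel '0 0 1.5 0 0 0 15;0 0 1.5 0 0 0 15'
```

```text
time_s: 54.85
tool_pos: [0.4447, 0.2592, 0.0154]
orientation: [3.141, 0.0, -3.081]
contact_force: [0.1, -0.0, -0.4]
finger_gap: 0.0201
grasp_force: 58.7
time_s: 55.1
tool_pos: [0.4447, 0.2595, 0.0134]
orientation: [3.141, 0.001, -3.08]
contact_force: [0.3, -0.5, 0.0]
finger_gap: 0.0199
grasp_force: 58.7
time_s: 55.35
tool_pos: [0.4446, 0.2595, 0.0117]
orientation: [3.141, 0.0, -3.08]
contact_force: [-0.4, -0.3, -1.0]
finger_gap: 0.02
grasp_force: 58.8
```

```bash
python3 -m handwheel '0 0 1 0 0 0 15;0 0 1 0 0 0 28;0 0 1 0 0 0 28;0 0 1 0 0 0 28;0 0 -30 0 0 0 28;0 0 -70 0 0 0 40;0 0 -80 0 0 0 40;0 0 -80 0 0 0 40' && python3 - <<'E'
from meas import *
s=st(); goal(J(-.138,0,.07),np.pi+JA)
E
```

```text
time_s: 56.35
tool_pos: [0.4446, 0.2596, 0.0918]
orientation: [3.141, 0.001, -3.08]
contact_force: [-0.4, -0.4, -0.3]
finger_gap: 0.04
grasp_force: 0.0
56.35 [0.4446 0.2596 0.0918] [ 3.1409e+00  9.0000e-04 -3.0800e+00] [-0.4 -0.4 -0.3] 0.04004439674321175 0.0
shift [ -97.  -256.7   21.7] rot [0.  0.  8.7]
```

```bash
python3 -m handwheel '-20 -50 0 0 0 2 40;-40 -100 0 0 0 4 40;-60 -150 0 0 0 6 40;-80 -200 0 0 0 8.7 40;-97 -250 0 0 0 8.7 40;-97 -257 10 0 0 8.7 40;-97 -257 10 0 0 8.7 40;-97 -257 10 0 0 8.7 40' && python3 - <<'E'
from meas import *
s=st(); goal(J(-.138,0,.0125),np.pi+JA)
E
```

```text
time_s: 57.35
tool_pos: [0.5563, 0.0106, 0.0809]
orientation: [3.141, -0.002, 3.053]
contact_force: [-0.2, 0.3, 0.8]
finger_gap: 0.0401
grasp_force: 0.0
57.35 [0.5563 0.0106 0.0809] [ 3.1411e+00 -1.7000e-03  3.0533e+00] [-0.2  0.3  0.8] 0.04008124028182112 0.0
shift [-1.2 -1.2 68.4] rot [ 0.  -0.1  0.2]
```

```bash
python3 -m handwheel '-1 -1 40 0 0 0 40;-1 -1 62 0 0 0 40;-1 -1 68.5 0 0 0 40;-1 -1 68.5 0 0 0 40;-1 -1 68.5 0 0 0 15;-1 -1 68.5 0 0 0 15;-1 -1 68.5 0 0 0 15;-1 -1 68.5 0 0 0 15' && python3 -m handwheel '15 0 -1 0 0 0 15;35 0 -1 0 0 0 15;60 0 -1 0 0 0 15;90 0 -1 0 0 0 15;115 0 -1 0 0 0 15;120 0 -20 0 0 0 15;120 0 -50 0 0 0 15;120 0 -80 0 0 0 15;120 0 -80 0 0 0 15' && python3 - <<'E'
from meas import *
s=st(); goal(TR(-.055,-.038,.09),np.pi+TA)
E
```

```text
time_s: 58.35
tool_pos: [0.5587, 0.0082, 0.0144]
orientation: [3.141, 0.002, 3.051]
contact_force: [-2.0, 0.4, 6.7]
finger_gap: 0.0196
grasp_force: 59.0
time_s: 59.48
tool_pos: [0.439, 0.0188, 0.0949]
orientation: [3.14, 0.004, 3.051]
contact_force: [0.0, 0.3, -1.0]
finger_gap: 0.0198
grasp_force: 58.8
59.475 [0.439  0.0188 0.0949] [3.1401 0.0036 3.0512] [ 0.   0.3 -1. ] 0.019768630109237476 58.83242905139923
shift [  5.6 163.6   5.1] rot [ 0.1  0.2 -8.7]
```

```bash
python3 -m handwheel '2 50 0 0 0 -4 15;4 100 0 0 0 -8.7 15;6 150 0 0 0 -8.7 15;6 164 5 0 0 -8.7 15;6 164 5 0 0 -8.7 15;6 164 5 0 0 -8.7 15' && python3 - <<'E'
from meas import *
s=st(); goal(TR(-.055,-.038,.014),np.pi+TA)
E
```

```text
time_s: 60.22
tool_pos: [0.4469, 0.1805, 0.0877]
orientation: [-3.14, -0.001, -3.082]
contact_force: [0.5, -0.6, 0.1]
finger_gap: 0.0197
grasp_force: 58.9
60.225 [0.4469 0.1805 0.0877] [-3.1404e+00 -1.0000e-03 -3.0822e+00] [ 0.5 -0.6  0.1] 0.01973438676409983 58.878700733184814
shift [-1.5  1.8 73.7] rot [-0.1 -0.1 -0.1]
```

```bash
python3 -m handwheel '-1.5 1.8 40 0 0 0 15;-1.5 1.8 60 0 0 0 15;-1.5 1.8 68 0 0 0 15;-1.5 1.8 74 0 0 0 15;-1.5 1.8 74 0 0 0 15' && python3 -m handwheel '0 0 1 0 0 0 15;0 0 1 0 0 0 28;0 0 1 0 0 0 28;0 0 1 0 0 0 28;0 0 -30 0 0 0 28;0 0 -70 0 0 0 40;0 0 -80 0 0 0 40;0 0 -80 0 0 0 40' && python3 - <<'E'
from meas import *
s=st(); goal(J(-.138,-.055,.08),np.pi+JA)
E
```

```text
time_s: 60.85
tool_pos: [0.4492, 0.1839, 0.0146]
orientation: [3.141, 0.001, -3.081]
contact_force: [0.2, -0.3, -0.4]
finger_gap: 0.0195
grasp_force: 58.9
time_s: 61.85
tool_pos: [0.4489, 0.1846, 0.0943]
orientation: [3.141, 0.001, -3.08]
contact_force: [-0.1, -1.0, -1.0]
finger_gap: 0.04
grasp_force: 0.0
61.85 [0.4489 0.1846 0.0943] [ 3.1409e+00  1.1000e-03 -3.0799e+00] [-0.1 -1.  -1. ] 0.039969800917211 0.0
shift [ -88.9 -236.    14.3] rot [0.  0.1 8.7]
```

```bash
python3 -m handwheel '-20 -50 0 0 0 2 40;-40 -100 0 0 0 4 40;-60 -150 0 0 0 6 40;-80 -200 0 0 0 8.7 40;-89 -236 0 0 0 8.7 40;-89 -236 10 0 0 8.7 40;-89 -236 10 0 0 8.7 40;-89 -236 10 0 0 8.7 40' && python3 - <<'E'
from meas import *
s=st(); goal(J(-.138,-.055,.0125),np.pi+JA)
E
```

```text
time_s: 62.85
tool_pos: [0.5514, -0.0442, 0.0834]
orientation: [3.141, -0.002, 3.053]
contact_force: [-0.7, -0.7, -0.4]
finger_gap: 0.0399
grasp_force: 0.0
62.85 [ 0.5514 -0.0442  0.0834] [ 3.1411e+00 -1.6000e-03  3.0532e+00] [-0.7 -0.7 -0.4] 0.03989686692103067 0.0
shift [-1.1 -1.2 70.9] rot [ 0.  -0.1  0.1]
```

```bash
python3 -m handwheel '-1 -1 40 0 0 0 40;-1 -1 62 0 0 0 40;-1 -1 71 0 0 0 40;-1 -1 71 0 0 0 40;-1 -1 71 0 0 0 15;-1 -1 71 0 0 0 15;-1 -1 71 0 0 0 15;-1 -1 71 0 0 0 15' && python3 -m handwheel '15 0 -1 0 0 0 15;35 0 -1 0 0 0 15;60 0 -1 0 0 0 15;90 0 -1 0 0 0 15;115 0 -1 0 0 0 15;120 0 -20 0 0 0 15;120 0 -50 0 0 0 15;120 0 -80 0 0 0 15;120 0 -80 0 0 0 15' && python3 - <<'E'
from meas import *
s=st(); goal(TR(-.055,0,.09),np.pi+TA)
d=snap("top")
def S(roi):
    hsv=cv2.cvtColor(d["pixels"],cv2.COLOR_RGB2HSV); m=cv2.inRange(hsv,(0,97,40),(14,220,255)); m[:roi[1]]=0;m[roi[3]:]=0;m[:,:roi[0]]=0;m[:,roi[2]:]=0
    for c in cv2.findContours(m,0,2)[0]:
        if cv2.contourArea(c)<100: continue
        r=cv2.minAreaRect(c); w=np.array([atz(d,*p,.019)[:2] for p in cv2.boxPoints(r)]); m0=w.mean(0)-[TX,TY]; print("strip in tray xy",np.round(R.from_euler('z',-TA).apply([*m0,0])[:2],4),np.round(r[1],1),round(r[2],1))
S((180,178,238,255))
E
```

```text
time_s: 63.85
tool_pos: [0.5536, -0.0466, 0.0143]
orientation: [3.141, 0.002, 3.051]
contact_force: [-2.1, 0.4, 6.6]
finger_gap: 0.02
grasp_force: 59.2
time_s: 64.97
tool_pos: [0.4339, -0.0359, 0.0949]
orientation: [3.141, 0.004, 3.051]
contact_force: [1.4, -0.1, -1.5]
finger_gap: 0.0197
grasp_force: 58.8
64.975 [ 0.4339 -0.0359  0.0949] [3.1406 0.0038 3.0512] [ 1.4 -0.1 -1.5] 0.01967390233649779 58.7559700012207
shift [ 11.2 256.2   5.1] rot [ 0.   0.2 -8.7]
strip in tray xy [0.0049 0.0386] [52.  7.] 90.0
strip in tray xy [ 0.0015 -0.0367] [53.2  6.4] 87.5
```

```bash
python3 -m handwheel '2 50 0 0 0 -4 15;4 100 0 0 0 -8.7 15;7 150 0 0 0 -8.7 15;10 200 0 0 0 -8.7 15;11 250 3 0 0 -8.7 15;11 256 5 0 0 -8.7 15;11 256 5 0 0 -8.7 15;11 256 5 0 0 -8.7 15' && python3 - <<'E'
from meas import *
s=st(); goal(TR(-.055,0.001,.014),np.pi+TA)
E
```

```text
time_s: 66.03
tool_pos: [0.4452, 0.2181, 0.0877]
orientation: [-3.14, -0.001, -3.082]
contact_force: [0.5, -0.9, -0.4]
finger_gap: 0.0197
grasp_force: 58.8
66.025 [0.4452 0.2181 0.0877] [-3.1405e+00 -1.0000e-03 -3.0822e+00] [ 0.5 -0.9 -0.4] 0.0197478717561414 58.836674094200134
shift [-0.9  3.2 73.7] rot [-0.1 -0.1 -0.1]
```

```bash
python3 -m handwheel '-1 3 30 0 0 0 15;-1 3 50 0 0 0 15;-1 3 60 0 0 0 15;-1 3 67 0 0 0 15;-1 3 73 0 0 0 15;-1 3 73 0 0 0 15' && python3 -m handwheel '0 0 1 0 0 0 15;0 0 1 0 0 0 25;0 0 1 0 0 0 25;0 0 1 0 0 0 25;0 0 -20 0 0 0 25;0 0 -60 0 0 0 25;0 0 -110 0 0 0 40;0 0 -150 0 0 0 40;50 -60 -150 0 0 0 40;50 -120 -150 0 0 0 40;50 -180 -150 0 0 0 40;50 -240 -150 0 0 0 40' && python3 -m handwheel '0 -60 0 0 0 0 40;0 -120 0 0 0 0 40;0 -120 0 0 0 0 40' && python3 - <<'E'
from meas import *
s=st()
t=snap("top");d=snap("side"); pickle.dump((t,d),open("14.pkl","wb"))
for d_,n,Z in((t,"top",.019),):
    hsv=cv2.cvtColor(d_["pixels"],cv2.COLOR_RGB2HSV); m=cv2.inRange(hsv,(0,97,40),(14,220,255)); k=0*m; k[178:255,180:238]=m[178:255,180:238]
    for c in cv2.findContours(k,0,2)[0]:
        if cv2.contourArea(c)<60: continue
        r=cv2.minAreaRect(c); w=np.array([atz(d_,*p,Z)[:2] for p in cv2.boxPoints(r)]); m0=w.mean(0)-[TX,TY]; print("strip tray xy",np.round(R.from_euler('z',-TA).apply([*m0,0])[:2],4),np.round(r[1],1),round(r[2],1))
d0=pickle.load(open("side0.pkl","rb"));t0=pickle.load(open("top0.pkl","rb"))
# pencil & knob: compare with the start image
for a,b,roi,n in((t,t0,(205,140,235,175),"stand top"),(d,d0,(205,215,240,285),"stand side"),(t,t0,(250,130,320,225),"jig top"),(d,d0,(215,190,310,265),"jig side")):
    x0,y0,x1,y1=roi; df=np.abs(a["pixels"][y0:y1,x0:x1].astype(int)-b["pixels"][y0:y1,x0:x1]).max(2); ys,xs=np.where(df>70); print(n,len(xs),(xs.mean()+x0,ys.mean()+y0) if len(xs) else "")
r,g,b=[d["pixels"][...,i].astype(int) for i in range(3)]; m=(r>200)&(g<60)&(b<60); m[:130]=0; m[:,320:]=0;ys,xs=np.where(m); print("knob",xs.mean(),ys.mean())
E
```

```text
time_s: 66.78
tool_pos: [0.4465, 0.2229, 0.0151]
orientation: [3.142, 0.0, -3.08]
contact_force: [-0.8, -0.5, 0.1]
finger_gap: 0.0195
grasp_force: 58.8
time_s: 68.28
tool_pos: [0.4107, -0.0162, 0.1655]
orientation: [3.141, 0.001, -3.079]
contact_force: [1.0, 0.4, 0.1]
finger_gap: 0.04
grasp_force: 0.0
time_s: 68.65
tool_pos: [0.4179, -0.139, 0.1654]
orientation: [-3.14, 0.001, -3.088]
contact_force: [-0.6, 0.3, -0.9]
finger_gap: 0.0397
grasp_force: 0.0
68.65 [ 0.4179 -0.139   0.1654] [-3.1398e+00  9.0000e-04 -3.0883e+00] [-0.6  0.3 -0.9] 0.0397481096825172 0.0
strip tray xy [0.0011 0.0019] [53.2  6.6] 87.1
strip tray xy [0.0049 0.0386] [52.  7.] 90.0
strip tray xy [ 0.0015 -0.0367] [53.2  6.5] 87.5
stand top 0 
stand side 90 (np.float64(218.3111111111111), np.float64(239.04444444444445))
jig top 1241 (np.float64(301.6921837228042), np.float64(204.11764705882354))
jig side 1381 (np.float64(282.86603910209993), np.float64(222.73787110789283))
knob 219.3913043478261 203.2173913043478
```

The three strips lie in the tray (tray y about +39, +2 and -37 mm). The pencil area in the top view is unchanged from the start, and the knob is at the left. Handing in.

```bash
python3 -m handwheel '0 0 0 0 0 0 40;0 0 0 0 0 0 40;0 0 0 0 0 0 40;0 0 0 0 0 0 40' >/dev/null && python3 -c "
from workcell import bot
print(bot.close_job())"
```

```text
the job is handed in; nothing more can be done
None
```

The job is handed in at about 69 s: all three strips marked and in the tray, pencil back in its stand, lever back at the left. No verdict was returned, and I viewed 15 pictures where 14 were allowed.

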